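# Scoop one conveyor ball into the empty kit cup

### The arm

A 6-joint arm with a two-finger parallel gripper is mounted at the origin on the work surface. World frame = base frame: x ahead of the robot, y to its left, z up, the work surface at z = 0. Lengths are in m, angles in rad, forces in N, time in s.
With the tool pointing down it reaches from about 0.275 to 0.85 m from the base axis. Payload 5.2 kg.
Tool frame: the origin (TCP) lies at the very end of the fingers, on their centre line; the grasp point (between the pads) lies 19 mm behind it; z points along the fingers, y is the direction in which the jaws open and shut (so a half turn about z gives the same grasp; the last joint's range is limited). The gripper opens to 85 mm and grips with 20 to 120 N. Pads are 22 mm wide; open, the fingers measure 114 mm over their backs; the gripper's body (76 mm by 85 mm) begins 54 mm behind the grasp point. The pads swing forward as they close: fully open they stand 13 mm farther back than shut.
Start: joints at [0.975, 0.259, 1.535, -0, 1.348, -0.203], TCP at [0.211, 0.508, 0.231] pointing down, gripper open.
Joint ranges: [-3.14, 3.14], [-0.91, 2.08], [0.19, 2.58], [-1.22, 4.36], [0.22, 2.71], [-3.12, 3.12]. Speed limits (rad/s): [2.57, 2.57, 3.14, 3.14, 3.14, 3.14].

### API

Orientations are given as a 3x3 rotation matrix whose columns are the frame's x, y, z axes.
In Python, from bench import r, viewer gives the robot as it stands.
- The arm moves only by the shell command python3 -m handwheel 'ROWS' [FORCE]. ROWS is JSON, a list that holds one entry, the list of rows, each a list of 5 numbers: the opening in per cent of the stroke, from 0 (shut) to 100 (fully open), then the shift along the tool's x, y, z in cm, then the turn about the tool's z in degrees. A call has 1 to 5 rows; each row shifts and turns the pose as measured when the row begins, along the tool's axes as they then stand; what a row does not reach is not made up. A row lasts 1/8 s, in which the tool goes at most 62.5 mm and 10.7 degrees, less where a joint would pass 70% of its speed; a pose out of reach is approached as far as the arm can. A call is refused whole if a number of a shift passes 6.25 or a number of a turn 10.7, either way. A call with a gripper value outside its range is refused whole. The fingers move at their own pace and stop on an object; FORCE is the grip in N (left out, the last holds). Time passes only in rows, so rows that do not move let the fingers close. It gives the time, the measured TCP pose, the force and the opening at its end, in the units of the state.
- r.read_state(): the state, without advancing time (a new reading comes with each control period).
- viewer.snapshot(name): name is "side" or "top" or "wrist"; returns a dict with "image" (420x560x3 uint8, blue, green, red), "z_map" (420x560 float32, m along the optical axis (not along the pixel's ray), 0 where there is no reading), "fx", "fy", "cx", "cy" (pixels), "extrinsics" (4x4, takes a point from world to camera coordinates). Camera axes: x right, y up, looking along -z (the intrinsics and any distortion apply to the point x, -y, -z); pixel columns grow to the right and rows downward; lengths in m; the calibration is good to about 2 mm. A picture is of the moment at which its call begins.
- r.finish_job(): hands the job in, once; it reports no verdict.
The state is a dict: "time_s": time; "q": joint angles; "qd": joint speeds; "joint_torque": joint torques, N m; "tcp_pos": TCP position; "ee_rot": TCP orientation; "wrist_force": force on the tool from outside, world axes, zero at the start; "ft_torque": the same for the moment, N m; "finger_gap": opening from 0.0 (shut) to 1.0 (fully open).
Only numpy, scipy, OpenCV 4.12 (cv2) and the standard library are available. Lean on these libraries where they do the work, as an engineer would, in place of code of your own. Each camera call takes 0.05 s, during which the arm holds its last target.

### The job

Use the large standing scoop to lift the front ball (the one at the open end) off the ball rack, without touching that ball with the fingers, and tip it from close above into the empty parts cup. Leave the ball behind it on the rack, and finish with the scoop standing upright on the bench again, let go.

Things in the scene. Friction and masses are not known exactly. Their poses are not given: they have to be found in the camera images.
- scoop_grip (a point): Large standing scoop: point on the axis of its upright black handle (20 x 20 mm, 75 to 145 mm up), 115 mm above the underside of its foot (64 mm disc). z up; x along its level arm to the pocket, a cup 27 mm wide, 10 mm tall, whose rim centre is 100 mm along x and 75 mm below. One ball sits on the rim, its centre 20 mm above it, and rolls out at tilts over 30 deg. A small scoop is a bystander.
- front_ball_center (a point): Centre of the front white ball, 45 mm wide, 79 mm above the bench on the fixed rack: it rests between beads on two level rods (8 mm thick, centres 46 mm apart, 66 mm up). The 38 mm slot between the rods is clear down to an 8 mm base plate and open at the rods' end 28 mm beyond this ball, so the pocket can slide in level below it and lift. Orientation means nothing.
- back_ball_center (a point): Centre of the back ball, an equal ball in the next seat, 60 mm behind the front ball along the rods. From this ball to the front ball is the direction of the rods towards the rack's open end, which faces roughly towards the robot. Orientation means nothing.
- cup_mouth (a point): Centre of the mouth of the empty parts cup, 45 mm above the bench: round aluminium cup fixed to the bench, 98 mm outside and 91 mm inside diameter at the rim, inner floor 5 mm above the bench. An equal cup, not listed, already holds a ball.
Things that resemble listed ones, but are neither listed nor needed, are in the scene too. What is shaped like the part that bears scoop_grip but blue or yellow is not meant. What is shaped like the part that bears cup_mouth but orange is not meant.

How it is judged:
By the outcome, as a careful person would: the job done as asked, in the order asked, and still so for the second after the job is handed in, with the robot touching nothing.
It also fails if it takes over 64 s, if anything falls off the work surface, if the arm or the gripper's body presses on something with over 40 N, if the wrist force passes 120 N, or if a joint passes its speed limit or range.

## Working session

There is one attempt and no reset: what is moved stays moved. The work goes in short steps, Python scripts to look and compute and a shell command to move; the robot and the scene stay as the last step left them, time stands still between calls to the robot, and variables do not carry over. Pictures are saved under pics/ and viewed, and the job is handed in when it is done.

```bash
ls; mkdir -p pics
cat > h.py <<'E'
import numpy as np, cv2
from bench import r, viewer
def snap(n, tag):
    s=viewer.snapshot(n); cv2.imwrite(f'pics/{tag}.png', s['image']); np.savez(f'{tag}.npz', **{k:np.array(v) for k,v in s.items()}); return s
def load(tag): return dict(np.load(f'{tag}.npz'))
def world(s):
    z=s['z_map']; h,w=z.shape; u,v=np.meshgrid(np.arange(w),np.arange(h))
    x=(u-s['cx'])/s['fx']*z; y=-(v-s['cy'])/s['fy']*z
    P=np.stack([x,y,-z,np.ones_like(z)],-1)
    W=P@np.linalg.inv(s['extrinsics']).T
    W=W[...,:3]; W[z==0]=np.nan; return W
E
python3 - <<'E'
from h import *
print(r.read_state())
for n in ['side','top','wrist']:
    s=snap(n,n+'0'); print(n,s['fx'],s['cx'],s['cy'],s['extrinsics'].round(3).tolist(), [k for k in s])
E
```

```text
pics
{'time_s': 0.0, 'q': array([ 9.75171373e-01,  2.59363312e-01,  1.53610605e+00,  3.20157798e-06,
        1.34801306e+00, -2.02792860e-01]), 'qd': array([-0.00057292, -0.00164626,  0.00038676,  0.00021103, -0.00053266,
       -0.00010369]), 'joint_torque': array([-1.41586552e-03, -4.46022499e+01, -2.90571445e+01, -3.91718559e-04,
        1.15069124e-02,  4.96563302e-05]), 'tcp_pos': array([0.21020636, 0.50765815, 0.23045456]), 'ee_rot': array([[-9.23828147e-01,  3.82805990e-01, -1.06278897e-03],
       [ 3.82807273e-01,  9.23826905e-01, -1.56258687e-03],
       [ 3.83665428e-04, -1.85040508e-03, -9.99998214e-01]]), 'wrist_force': array([ 1.07338753,  0.59046199, -0.97034421]), 'ft_torque': array([ 0.00312253, -0.01696682,  0.02376886]), 'finger_gap': 0.9968646191189499}
side 530.306420345945 281.8188040065275 214.45279322216072 [[-0.982, -0.191, -0.006, 0.476], [0.13, -0.692, 0.71, -0.197], [-0.14, 0.696, 0.704, -1.224], [0.0, 0.0, 0.0, 1.0]] ['image', 'z_map', 'fx', 'fy', 'cx', 'cy', 'extrinsics']
top 423.6935832149031 278.47152616338843 209.8687096158621 [[0.029, -0.999, 0.024, -0.115], [0.995, 0.031, 0.097, -0.502], [-0.098, 0.021, 0.995, -1.275], [0.0, 0.0, 0.0, 1.0]] ['image', 'z_map', 'fx', 'fy', 'cx', 'cy', 'extrinsics']
wrist 347.49975719747675 277.533074890966 212.08667987585648 [[0.382, 0.924, -0.002, -0.548], [-0.884, 0.365, -0.293, 0.04], [-0.27, 0.114, 0.956, -0.38], [0.0, 0.0, 0.0, 1.0]] ['image', 'z_map', 'fx', 'fy', 'cx', 'cy', 'extrinsics']
```

View pics/top0.png

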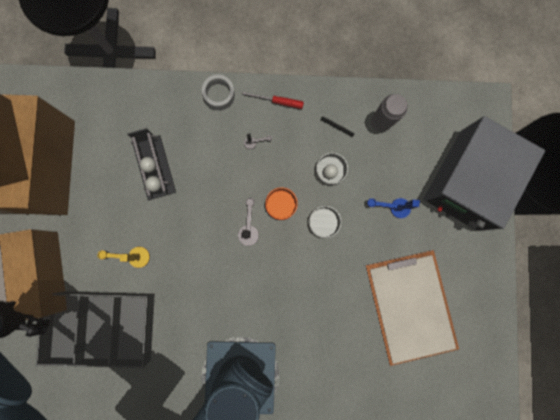

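View pics/side0.png

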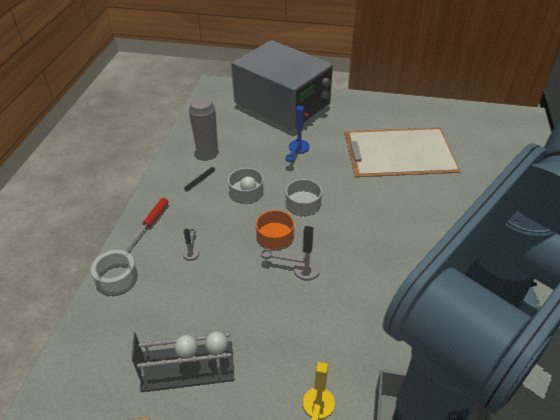

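View pics/wrist0.png

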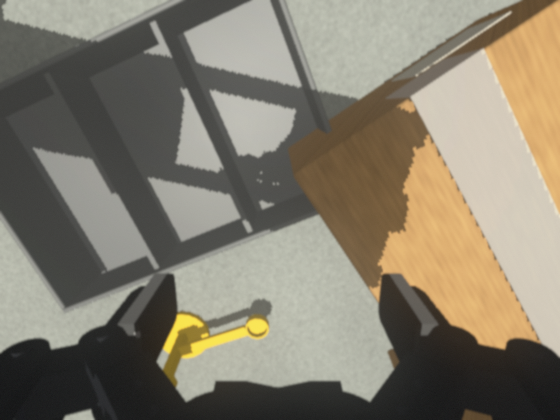

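Candidates (top view):
- **Large scoop:** grey scoop with black handle at (248,236). The others are a small grey one at (252,141), blue at (400,207) and yellow at (138,257).
- **Empty cup:** grey at (323,222). The others are a cup with a ball at (330,170), orange at (281,205) and a thicker ring-like one at (218,92).
- **Balls:** front at (153,184), back at (148,163).

I'll measure these and confirm them in crops.

Run:
```python
from h import *
s=load('top0');im=s['image'];
def crop(a,b,c,d,k): return cv2.resize(im[b:d,a:c],(400,300),interpolation=cv2.INTER_CUBIC)
A=np.vstack([np.hstack([crop(200,180,280,240,5),crop(290,190,370,250,5)]),np.hstack([crop(110,140,190,200,5),crop(190,70,270,130,5)])])
cv2.imwrite('pics/crops.png',A)
for t in ['top0','side0']:
    s=load(t);W=world(s); 
    def near(c,rad,zlo,zhi):
        m=(np.hypot(W[...,0]-c[0],W[...,1]-c[1])<rad)&(W[...,2]>zlo)&(W[...,2]<zhi); return W[m]
    if t=='top0':
        for n,(u,v) in dict(handle=(246,234),foot=(248,240),pocket=(250,203),cup=(323,222),cupfull=(330,172),ring=(218,92),b1=(148,163),b2=(153,184),small=(250,138)).items(): print(n,W[v,u].round(3))
```

```text
handle [ 0.424 -0.01   0.142]
foot [ 0.411 -0.009  0.01 ]
pocket [ 0.523 -0.013  0.037]
cup [ 0.474 -0.24   0.009]
cupfull [ 0.624 -0.254  0.049]
ring [0.88  0.104 0.003]
b1 [0.623 0.284 0.099]
b2 [0.562 0.266 0.1  ]
small [ 0.715 -0.008  0.073]
```

View pics/crops.png

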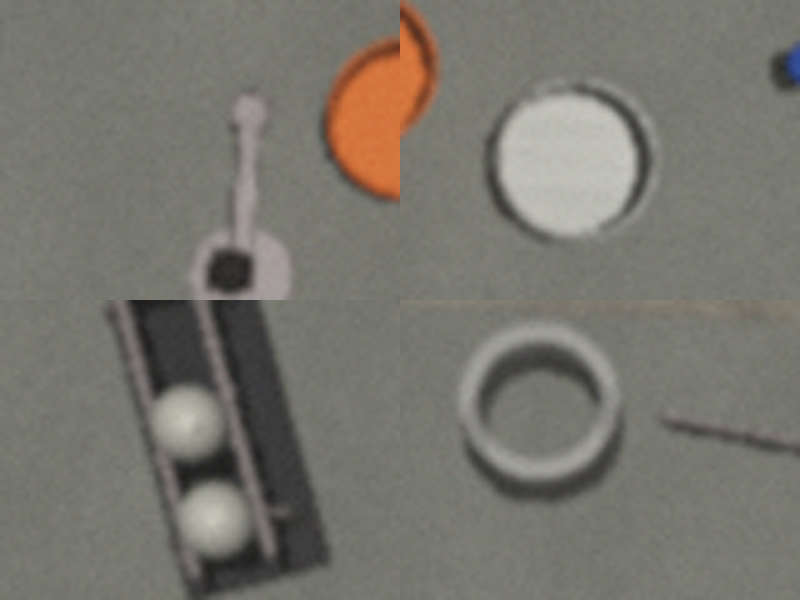

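Run:
```python
from h import *
from scipy.optimize import least_squares
for t in ['top0','side0']:
    s=load(t);W=world(s);im=s['image'].astype(int)
    print(t,'table z',np.nanmedian(W[...,2][np.abs(W[...,2])<.02]).round(4))
    def near(c,rad,zlo,zhi):
        m=(np.hypot(W[...,0]-c[0],W[...,1]-c[1])<rad)&(W[...,2]>zlo)&(W[...,2]<zhi); return W[m]
    for n,c in dict(front=(.562,.266),back=(.623,.284)).items():
        p=near(c,.027,.078,.12)
        f=least_squares(lambda q:np.linalg.norm(p-q,axis=1)-.0225,[*c,.079],loss='soft_l1',f_scale=.002)
        print(n,len(p),f.x.round(4),np.median(abs(f.fun)).round(4))
    p=near((.475,-.24),.065,.035,.055)
    f=least_squares(lambda q:np.hypot(p[:,0]-q[0],p[:,1]-q[1])-.04725,[.475,-.24],loss='soft_l1',f_scale=.002)
    print('cup',len(p),f.x.round(4),np.median(abs(f.fun)).round(4),p[:,2].mean().round(4))
    h=near((.42,-.01),.03,.13,.16); print('handle top',len(h),h.mean(0).round(4),np.ptp(h,axis=0).round(3))
    h=near((.42,-.01),.03,.085,.13); print('handle side',len(h),h.mean(0).round(4), h.min(0).round(3),h.max(0).round(3))
    h=near((.522,-.012),.02,.03,.055); print('pocket',len(h),h.mean(0).round(4),h.min(0).round(3),h.max(0).round(3))
    h=near((.42,-.01),.04,.004,.015)
    f=least_squares(lambda q:np.maximum(np.hypot(h[:,0]-q[0],h[:,1]-q[1])-.032,0),[.42,-.01]); print('foot',len(h),h.mean(0).round(4),((h.min(0)+h.max(0))/2).round(4),np.ptp(h,axis=0).round(3))
    h=near((.47,-.01),.03,.02,.05); print('arm',len(h),np.polyfit(h[:,0],h[:,1],1) if len(h)>5 else 0)
```

```text
top0 table z 0.0008
front 183 [0.5673 0.273  0.0792] 0.001
back 186 [0.6245 0.2915 0.0793] 0.001
cup 141 [ 0.4737 -0.2412] 0.0011 0.0444
handle top 56 [ 0.427  -0.0084  0.1443] [0.019 0.02  0.017]
handle side 6 [ 0.4243 -0.0156  0.0896] [ 0.417 -0.018  0.086] [ 0.435 -0.01   0.092]
pocket 72 [ 0.5239 -0.0121  0.0374] [ 0.504 -0.025  0.03 ] [ 0.54  -0.001  0.045]
foot 257 [ 0.4231 -0.0096  0.0084] [ 0.4202 -0.0107  0.0095] [0.075 0.07  0.011]
arm 75 [-0.03344344  0.00608418]
side0 table z 0.0004
front 339 [0.5667 0.2715 0.0788] 0.0009
back 343 [0.6237 0.2904 0.0786] 0.0009
cup 279 [ 0.4739 -0.241 ] 0.0013 0.0418
handle top 95 [ 0.427  -0.0049  0.1415] [0.02  0.023 0.019]
handle side 127 [ 0.4257 -0.0005  0.1081] [ 0.417 -0.016  0.085] [0.436 0.004 0.13 ]
pocket 118 [ 0.5233 -0.0119  0.0361] [ 0.503 -0.025  0.03 ] [0.539 0.002 0.043]
foot 372 [ 0.4253 -0.0034  0.0081] [ 0.4204 -0.0076  0.0092] [0.075 0.066 0.01 ]
arm 124 [-0.04056709  0.00993388]
```

The crops show:
- **Large scoop:** grey with a black handle, arm pointing away from the robot (top-left crop).
- **Empty cup:** grey, thin-walled, with a floor of its own (top-right crop).
- **Ring at (218,92):** thick-walled with no floor, so it's a bystander.
- **Rack:** open end towards the robot, front ball is the lower one.

Rows can't tilt the tool directly, so I'll first go above the scoop and see what the arm does at its reach limit. For that I need a planning helper.

```bash
cat > plan.py <<'E'
import sys; from h import *
# plan.py x y z [yaw of tool-y deg]  -> remaining shift in tool axes (cm)
s=r.read_state(); R=s['ee_rot']; p=s['tcp_pos']
t=np.array([float(a) for a in sys.argv[1:4]])
print('t',round(s['time_s'],3),'tcp',p.round(4),'gap',round(s['finger_gap'],3),'F',s['wrist_force'].round(1),'z-axis',R[:,2].round(3))
print('tool-y yaw',np.degrees(np.arctan2(R[1,1],R[0,1])).round(2),'q',s['q'].round(3))
d=R.T@(t-p)*100; print('shift cm (tool axes)',d.round(2),'norm',np.linalg.norm(d).round(2))
if len(sys.argv)>4: 
    a=(float(sys.argv[4])-np.degrees(np.arctan2(R[1,1],R[0,1]))+90)%180-90; print('turn about tool z deg', round(-a,2))
    c,s_=np.cos(np.radians(-a)),np.sin(np.radians(-a)); Rn=R@np.array([[c,-s_,0],[s_,c,0],[0,0,1]])
    print('shift in axes after turn', (Rn.T@(t-p)*100).round(2))
E
python3 plan.py 0.426 -0.008 0.23 88; python3 -m handwheel '[[[100,0,0,0,-10.2],[100,0,0,0,-10.2]]]'; python3 plan.py 0.426 -0.008 0.23 88
```

```text
t 0.15 tcp [0.2102 0.5078 0.2307] gap 0.996 F [-0.5  0.3  0.4] z-axis [-0.001 -0.001 -1.   ]
tool-y yaw 67.5 q [ 0.975  0.259  1.536  0.     1.348 -0.203]
shift cm (tool axes) [-39.68 -39.39   0.11] norm 55.91
turn about tool z deg -20.5
shift in axes after turn [-23.36 -50.79   0.11]
time_s: 0.4
tcp_pos: [0.21, 0.5074, 0.2299]
ee_rot: [[-1.0, 0.027, -0.002], [0.027, 1.0, -0.003], [0.002, -0.003, -1.0]]
wrist_force: [0.2, -0.4, 0.2]
finger_gap: 1.0
t 0.4 tcp [0.21   0.5074 0.2299] gap 1.0 F [ 0.2 -0.4  0.2] z-axis [-0.002 -0.003 -1.   ]
tool-y yaw 88.45 q [ 0.975  0.26   1.537  0.     1.348 -0.569]
shift cm (tool axes) [-22.98 -50.94   0.08] norm 55.88
turn about tool z deg 0.45
shift in axes after turn [-23.39 -50.76   0.08]
```

```bash
python3 -m handwheel '[[[100,-2.3,-5.1,0,0],[100,-2.3,-5.1,0,0],[100,-2.3,-5.1,0,0],[100,-2.3,-5.1,0,0],[100,-2.3,-5.1,0,0]]]'; python3 -m handwheel '[[[100,-2.3,-5.1,0,0],[100,-2.3,-5.1,0,0],[100,-2.3,-5.1,0,0],[100,-2.3,-5.1,0,0],[100,-2.3,-5.1,0,0]]]'>/dev/null; python3 plan.py 0.426 -0.008 0.23 88
```

```text
time_s: 1.02
tcp_pos: [0.32, 0.2456, 0.2286]
ee_rot: [[-1.0, 0.016, -0.002], [0.016, 1.0, -0.003], [0.002, -0.003, -1.0]]
wrist_force: [0.2, 0.4, 0.7]
finger_gap: 1.002
t 1.65 tcp [ 0.4325 -0.02    0.2295] gap 1.0 F [0.9 0.5 0.2] z-axis [ 0.    -0.003 -1.   ]
tool-y yaw 89.07 q [-0.303  0.045  1.796 -0.002  1.299 -1.857]
shift cm (tool axes) [ 0.67  1.19 -0.05] norm 1.36
turn about tool z deg 1.07
shift in axes after turn [ 0.69  1.17 -0.05]
```

```bash
python3 -m handwheel '[[[100,-6,0,0,0],[100,-6,0,0,0],[100,-6,0,0,0],[100,-6,0,0,0],[100,-6,0,0,0]]]'>/dev/null; python3 -m handwheel '[[[100,-6,0,0,0],[100,-6,0,0,0],[100,-6,0,0,0]]]'>/dev/null; python3 plan.py 0.426 -0.008 0.23 88; python3 -m handwheel '[[[100,-6,0,0,0],[100,-6,0,0,0],[100,-6,0,0,0]]]';python3 plan.py 0.426 -0.008 0.23 88
```

```text
t 2.65 tcp [ 0.8945 -0.0397  0.2209] gap 1.0 F [1.3 0.5 0.9] z-axis [ 0.015 -0.005 -1.   ]
tool-y yaw 88.32 q [-0.168  1.04   0.197 -0.002  1.889 -1.71 ]
shift cm (tool axes) [46.9   1.8  -1.65] norm 46.97
turn about tool z deg 0.32
shift in axes after turn [46.91  1.53 -1.65]
time_s: 3.02
tcp_pos: [0.9514, -0.0396, 0.1666]
ee_rot: [[-0.993, 0.029, 0.116], [0.029, 1.0, -0.006], [-0.117, -0.003, -0.993]]
wrist_force: [0.3, 0.0, 0.1]
finger_gap: 1.0
t 3.025 tcp [ 0.9514 -0.0396  0.1666] gap 1.0 F [0.3 0.  0.1] z-axis [ 0.116 -0.006 -0.993]
tool-y yaw 88.32 q [-0.163  1.107  0.189  0.013  1.729 -1.702]
shift cm (tool axes) [ 51.52   1.59 -12.44] norm 53.02
turn about tool z deg 0.32
shift in axes after turn [ 51.52   1.31 -12.44]
```

At the reach limit the arm gives up orientation, tip outward by 6.7° so far, and that persists. I'll push on out and up to build more tilt.

```bash
python3 -m handwheel '[[[100,-4.4,0,-4.4,0],[100,-4.4,0,-4.4,0],[100,-4.4,0,-4.4,0]]]'>/dev/null;python3 plan.py 0.426 -0.008 0.23 88;  python3 -m handwheel '[[[100,-4.4,0,-4.4,0],[100,-4.4,0,-4.4,0],[100,-4.4,0,-4.4,0]]]'>/dev/null;python3 plan.py 0.426 -0.008 0.23 88
```

```text
t 3.4 tcp [ 0.9505 -0.0378  0.2701] gap 1.001 F [ 0.5  0.7 -0.1] z-axis [ 0.219 -0.009 -0.976]
tool-y yaw 88.31 q [-0.167  0.998  0.187  0.027  1.737 -1.701]
shift cm (tool axes) [52.12  1.44 -7.63] norm 52.69
turn about tool z deg 0.31
shift in axes after turn [52.12  1.16 -7.63]
t 3.775 tcp [ 0.9373 -0.0357  0.3868] gap 1.002 F [-0.1  0.5 -0.1] z-axis [ 0.337 -0.016 -0.941]
tool-y yaw 88.28 q [-0.173  0.874  0.187  0.043  1.739 -1.7  ]
shift cm (tool axes) [53.47  1.34 -2.53] norm 53.55
turn about tool z deg 0.28
shift in axes after turn [53.48  1.07 -2.53]
```

```bash
python3 -m handwheel '[[[100,-4.4,0,-4.4,0],[100,-4.4,0,-4.4,0],[100,-4.4,0,-4.4,0],[100,-4.4,0,-4.4,0]]]'>/dev/null;python3 plan.py 0.426 -0.008 0.23 88
```

```text
t 4.275 tcp [ 0.8978 -0.0314  0.5375] gap 1.0 F [-0.2 -0.3  0.3] z-axis [ 0.486 -0.025 -0.874]
tool-y yaw 88.25 q [-0.184  0.708  0.187  0.066  1.742 -1.7  ]
shift cm (tool axes) [56.21  1.24  3.9 ] norm 56.36
turn about tool z deg 0.25
shift in axes after turn [56.22  0.99  3.9 ]
```

```bash
python3 -c "
from h import *
print(r.read_state()['ee_rot'].round(3))"; python3 plan.py 0.385 -0.006 0.187 88
```

```text
[[-0.874  0.031  0.486]
 [ 0.021  0.999 -0.025]
 [-0.486 -0.011 -0.874]]
t 4.275 tcp [ 0.8978 -0.0314  0.5375] gap 1.0 F [-0.2 -0.3  0.3] z-axis [ 0.486 -0.025 -0.874]
tool-y yaw 88.25 q [-0.184  0.708  0.187  0.066  1.742 -1.7  ]
shift cm (tool axes) [61.89  1.36  5.66] norm 62.16
turn about tool z deg 0.25
shift in axes after turn [61.9   1.09  5.66]
```

```bash
python3 -m handwheel '[[[100,6,0.1,0.5,0],[100,6,0.1,0.5,0],[100,6,0.1,0.5,0],[100,6,0.1,0.5,0],[100,6,0.1,0.5,0]]]'>/dev/null; python3 -m handwheel '[[[100,6,0.1,0.5,0],[100,6,0.1,0.5,0],[100,6,0.1,0.5,0],[100,6,0.1,0.5,0],[100,3,0.1,0.3,0]]]'>/dev/null;python3 plan.py 0.385 -0.006 0.187 88; python3 -c "
from h import *
print(r.read_state()['ee_rot'].round(3)); snap('wrist','w1');snap('side','s1')"
```

```text
t 5.525 tcp [ 0.4534 -0.0136  0.2726] gap 0.998 F [-0.5  0.   0.2] z-axis [ 0.567 -0.046 -0.822]
tool-y yaw 88.25 q [-0.443 -0.325  2.147  0.295  0.767 -2.15 ]
shift cm (tool axes) [10.49  0.85  3.12] norm 10.98
turn about tool z deg 0.25
shift in axes after turn [10.5   0.81  3.12]
[[-0.823  0.03   0.567]
 [ 0.005  0.999 -0.046]
 [-0.568 -0.035 -0.822]]
```

View pics/w1.png

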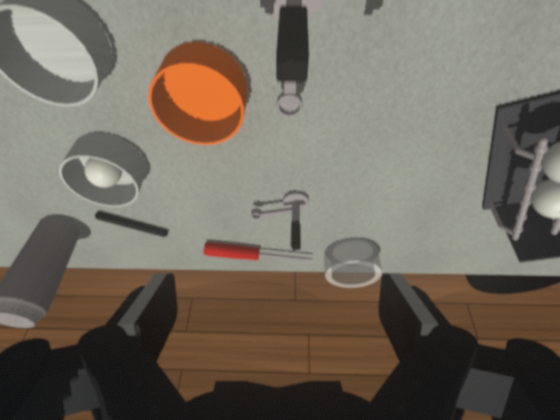

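View pics/s1.png

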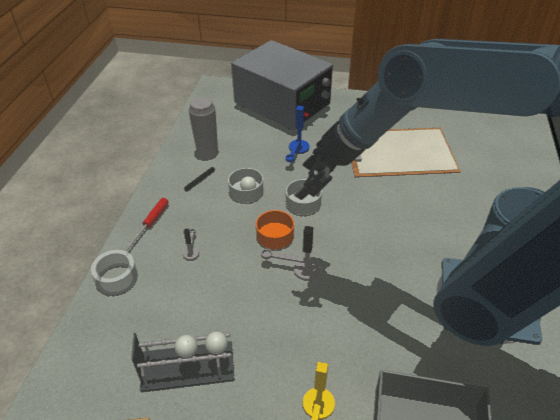

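The wrist view shows the large grey scoop with its black handle at (292,45), standing upright between the finger directions. The side view agrees, with the handle at (308,240). Fast moves add a little tilt (now about 35°), so I'll go slower.

```bash
python3 plan.py 0.388 -0.006 0.173; python3 -m handwheel '[[[100,3,0.2,1.2,0],[100,3,0.2,1.2,0],[100,3,0.2,1.2,0],[100,1.5,0.2,1,0],[100,0,0,0,0]]]'; python3 plan.py 0.438 -0.009 0.099 88
```

```text
t 5.625 tcp [ 0.4532 -0.0136  0.2722] gap 0.994 F [0.5 0.3 0.2] z-axis [ 0.566 -0.046 -0.823]
tool-y yaw 88.22 q [-0.443 -0.324  2.147  0.294  0.768 -2.148]
shift cm (tool axes) [10.99  0.9   4.44] norm 11.89
time_s: 6.25
tcp_pos: [0.4029, -0.0126, 0.1923]
ee_rot: [[-0.802, 0.033, 0.596], [-0.005, 0.998, -0.062], [-0.597, -0.053, -0.8]]
wrist_force: [-0.0, -0.5, -0.0]
finger_gap: 0.999
t 6.25 tcp [ 0.4029 -0.0126  0.1923] gap 0.999 F [-0.  -0.5 -0. ] z-axis [ 0.596 -0.062 -0.8  ]
tool-y yaw 88.09 q [-0.566 -0.381  2.409  0.507  0.583 -2.472]
shift cm (tool axes) [2.76 0.97 9.54] norm 9.98
turn about tool z deg 0.09
shift in axes after turn [2.76 0.97 9.54]
```

```bash
python3 -m handwheel '[[[100,0.5,0.2,1.5,2.5],[100,0.5,0.2,1.5,0],[100,0.5,0.2,1.5,0]]]'; python3 plan.py 0.438 -0.009 0.099 88
```

```text
time_s: 6.62
tcp_pos: [0.4276, -0.0135, 0.1586]
ee_rot: [[-0.787, 0.07, 0.613], [0.034, 0.997, -0.071], [-0.617, -0.035, -0.786]]
wrist_force: [0.4, 0.5, 0.6]
finger_gap: 1.001
t 6.625 tcp [ 0.4276 -0.0135  0.1586] gap 1.001 F [0.4 0.5 0.6] z-axis [ 0.613 -0.071 -0.786]
tool-y yaw 85.96 q [-0.498 -0.236  2.452  0.681  0.375 -2.581]
shift cm (tool axes) [2.87 0.73 5.3 ] norm 6.07
turn about tool z deg -2.04
shift in axes after turn [2.84 0.83 5.3 ]
```

```bash
python3 -m handwheel '[[[100,0.8,0.3,0.8,0],[100,0.8,0.2,0.8,0],[100,0.6,0.2,0.8,0],[100,0,0,0,0]]]'; python3 plan.py 0.438 -0.009 0.105 88; python3 -c "
from h import *
snap('side','s2')"
```

```text
time_s: 7.12
tcp_pos: [0.4375, -0.0108, 0.137]
ee_rot: [[-0.773, 0.069, 0.631], [0.027, 0.997, -0.075], [-0.634, -0.041, -0.772]]
wrist_force: [-0.9, -0.4, -0.5]
finger_gap: 1.004
t 7.125 tcp [ 0.4375 -0.0108  0.137 ] gap 1.004 F [-0.9 -0.4 -0.5] z-axis [ 0.631 -0.075 -0.772]
tool-y yaw 86.06 q [-0.468 -0.151  2.491  1.     0.261 -2.894]
shift cm (tool axes) [2.   0.32 2.48] norm 3.2
turn about tool z deg -1.94
shift in axes after turn [1.98 0.38 2.48]
```

View pics/s2.png

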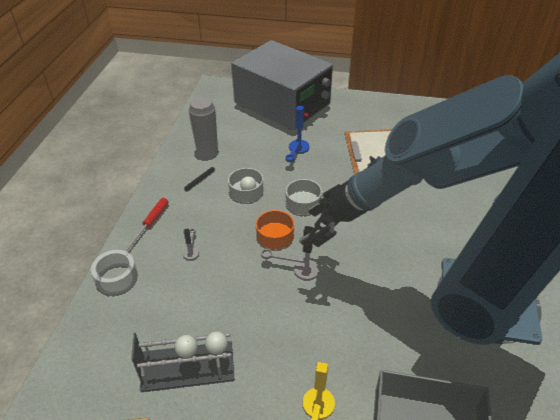

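The side view shows the fingers at (318,235) straddling the handle top from behind, but q5 and q6 are close to their limits, so this tilt is too steep at this radius. I'll back up and try to reduce the tilt by pulling in at the folded (q3 max) limit.

```bash
python3 -m handwheel '[[[100,-1.9,0,-2.3,0],[100,-1.9,0,-2.3,0],[100,-1.9,0,-2.3,0],[100,-1.9,0,-2.3,0],[100,-1.9,0,-2.3,0]]]'; python3 plan.py 0.33 -0.009 0.25 88
```

```text
time_s: 7.8
tcp_pos: [0.4404, -0.0072, 0.2921]
ee_rot: [[-0.767, 0.073, 0.637], [0.027, 0.996, -0.082], [-0.641, -0.046, -0.766]]
wrist_force: [1.0, -0.2, 0.2]
finger_gap: 0.999
t 7.8 tcp [ 0.4404 -0.0072  0.2921] gap 0.999 F [ 1.  -0.2  0.2] z-axis [ 0.637 -0.082 -0.766]
tool-y yaw 85.83 q [-0.438 -0.423  2.198  0.304  0.716 -2.116]
shift cm (tool axes) [11.17 -0.79 -3.79] norm 11.82
turn about tool z deg -2.17
shift in axes after turn [11.19 -0.37 -3.79]
```

```bash
python3 -m handwheel '[[[100,3.1,-0.3,-2.5,0],[100,3.1,-0.3,-2.5,0],[100,3.1,-0.3,-2.5,0]]]'>/dev/null; python3 plan.py 0.33 -0.009 0.25 88;  python3 -m handwheel '[[[100,3.1,-0.3,-2.5,0],[100,3.1,-0.3,-2.5,0]]]'>/dev/null; python3 plan.py 0.33 -0.009 0.25 88
```

```text
t 8.175 tcp [ 0.341  -0.0103  0.2981] gap 1.001 F [-0.8 -1.2  0.3] z-axis [ 0.632 -0.09  -0.77 ]
tool-y yaw 85.5 q [-1.011 -0.806  2.285  0.545  1.225 -2.595]
shift cm (tool axes) [3.91 0.29 2.99] norm 4.93
turn about tool z deg -2.5
shift in axes after turn [3.89 0.46 2.99]
t 8.425 tcp [ 0.3091 -0.0055  0.2986] gap 1.003 F [-0.1  1.   0.3] z-axis [ 0.586 -0.143 -0.797]
tool-y yaw 81.52 q [-1.095 -0.912  2.268  0.486  1.353 -2.542]
shift cm (tool axes) [1.22 0.29 5.15] norm 5.3
turn about tool z deg -6.48
shift in axes after turn [1.18 0.43 5.15]
```

Run:
```python
from h import *
s=load('top0');W=world(s)
for u,v in [(30,120),(15,170),(50,160),(30,270),(10,320),(30,325),(5,390),(15,405),(100,330),(60,350),(130,390),(240,380),(490,170)]: print(u,v,W[v,u].round(2))
im=cv2.imread('pics/top0.png'); cv2.imwrite('pics/c2.png',cv2.resize(im[200:420,0:280],None,fx=2.5,fy=2.5))
```

```text
30 120 [0.7  0.56 0.22]
15 170 [0.56 0.56 0.28]
50 160 [0.62 0.55 0.13]
30 270 [0.31 0.57 0.15]
10 320 [0.22 0.47 0.39]
30 325 [0.2  0.45 0.35]
5 390 [0.16 0.32 0.64]
15 405 [0.14 0.3  0.64]
100 330 [0.13 0.42 0.01]
60 350 [0.07 0.54 0.01]
130 390 [-0.04  0.33  0.  ]
240 380 [ 0.07 -0.02  0.28]
490 170 [ 0.62 -0.69  0.16]
```

View pics/c2.png

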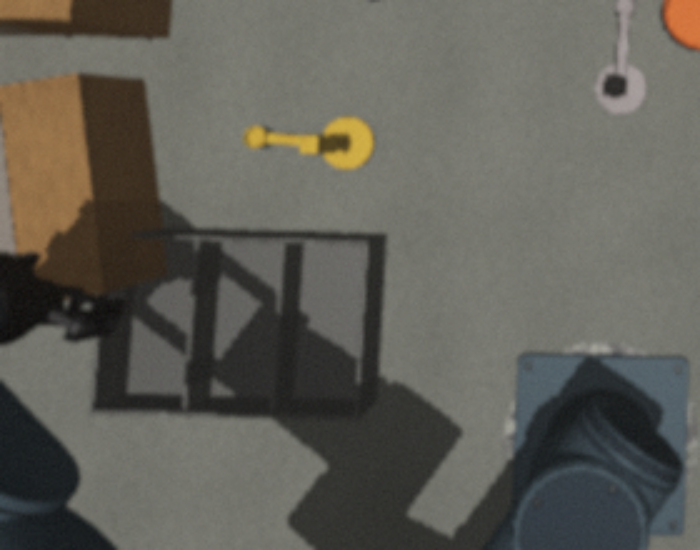

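The only tall dark-blue thing there was our own arm, and the boxes are no higher than 0.28 m. I'll reduce and re-aim the tilt with a reach-limit push at a rear-left azimuth of about 135°, high up.

```bash
cat >> plan.py <<'E'
print('R\n',R.round(3))
E
python3 plan.py 0.33 0.05 0.6
```

```text
t 8.425 tcp [ 0.3091 -0.0055  0.2986] gap 1.003 F [-0.1  1.   0.3] z-axis [ 0.586 -0.143 -0.797]
tool-y yaw 81.52 q [-1.095 -0.912  2.268  0.486  1.353 -2.542]
shift cm (tool axes) [-19.31   3.71 -23.6 ] norm 30.72
R
 [[-0.797  0.147  0.586]
 [ 0.077  0.987 -0.143]
 [-0.6   -0.069 -0.797]]
```

```bash
python3 -m handwheel '[[[100,-3.9,0.7,-4.7,0],[100,-3.9,0.7,-4.7,0],[100,-3.9,0.7,-4.7,0],[100,-3.9,0.7,-4.7,0],[100,-3.9,0.7,-4.7,0]]]'>/dev/null;python3 plan.py 0.2 0.35 0.65
```

```text
t 9.05 tcp [0.3218 0.0377 0.5792] gap 0.996 F [ 0.7 -0.6  0.1] z-axis [ 0.583 -0.165 -0.796]
tool-y yaw 79.68 q [-0.133 -0.563  1.543 -0.087  1.517 -1.573]
shift cm (tool axes) [  8.51  27.95 -17.9 ] norm 34.26
R
 [[-0.793  0.179  0.583]
 [ 0.1    0.981 -0.165]
 [-0.601 -0.073 -0.796]]
```

```bash
python3 -m handwheel '[[[100,1.5,5,-3.2,0],[100,1.5,5,-3.2,0],[100,1.5,5,-3.2,0],[100,1.5,5,-3.2,0],[100,1.5,5,-3.2,0]]]'>/dev/null;python3 plan.py -0.15 0.4 0.7
```

```text
t 9.675 tcp [0.2509 0.2204 0.6298] gap 0.996 F [ 2.8 -0.8  0.9] z-axis [ 0.57  -0.162 -0.806]
tool-y yaw 78.82 q [ 0.992 -0.252  1.261 -0.631  1.855 -0.672]
shift cm (tool axes) [ 30.06   9.41 -31.42] norm 44.49
R
 [[-0.799  0.193  0.57 ]
 [ 0.121  0.979 -0.162]
 [-0.589 -0.061 -0.806]]
```

```bash
python3 -m handwheel '[[[100,3.2,3,-4.2,0],[100,3.2,3,-4.2,0],[100,4,1.5,-4.4,0]]]'>/dev/null;python3 plan.py -0.15 0.4 0.7
```

```text
t 10.05 tcp [0.1064 0.3288 0.6732] gap 0.999 F [0.8 1.3 0.3] z-axis [ 0.578 -0.159 -0.801]
tool-y yaw 77.99 q [ 1.538e+00  2.000e-03  9.430e-01 -7.990e-01  2.192e+00 -3.210e-01]
shift cm (tool axes) [ 19.64   1.51 -18.08] norm 26.74
R
 [[-0.789  0.208  0.578]
 [ 0.141  0.977 -0.159]
 [-0.597 -0.044 -0.801]]
```

```bash
python3 -m handwheel '[[[100,4.4,0.8,-3.6,0],[100,4.4,0.8,-3.6,0],[100,4.4,0.8,-3.6,0]]]'>/dev/null;python3 plan.py -0.35 0.45 0.65; python3 -m handwheel '[[[100,4.4,0.8,-3.6,0],[100,4.4,0.8,-3.6,0]]]'>/dev/null;python3 plan.py -0.35 0.45 0.65
```

```text
t 10.425 tcp [-0.0598  0.3871  0.6859] gap 1.003 F [0.  1.9 1. ] z-axis [ 0.58  -0.15  -0.801]
tool-y yaw 77.16 q [ 1.896  0.264  0.597 -0.905  2.45  -0.128]
shift cm (tool axes) [ 25.94  -0.23 -14.89] norm 29.91
R
 [[-0.784  0.222  0.58 ]
 [ 0.166  0.975 -0.15 ]
 [-0.598 -0.021 -0.801]]
t 10.675 tcp [-0.1648  0.4202  0.6857] gap 1.0 F [23.9 24.8  8.4] z-axis [ 0.582 -0.143 -0.8  ]
tool-y yaw 76.71 q [ 2.052  0.522  0.186 -1.116  2.618 -0.235]
shift cm (tool axes) [17.12 -1.34 -8.35] norm 19.09
R
 [[-0.78   0.23   0.582]
 [ 0.18   0.973 -0.143]
 [-0.599 -0.007 -0.8  ]]
```

```bash
python3 -c "
from h import *
snap('wrist','w3'); s=r.read_state(); print(s['wrist_force'],s['qd'].round(3),s['q'].round(3))"; python3 -m handwheel '[[[100,1,0,-0.5,0]]]'
```

```text
[ -5.17902153  -1.26245039 -10.40892265] [-0.064  0.077  0.082  0.185 -0.104  0.103] [ 2.058  0.536  0.199 -1.119  2.624 -0.239]
time_s: 10.85
tcp_pos: [-0.1815, 0.4237, 0.672]
ee_rot: [[-0.772, 0.231, 0.593], [0.163, 0.973, -0.166], [-0.615, -0.031, -0.788]]
wrist_force: [0.2, 0.2, -0.1]
finger_gap: 1.001
```

View pics/w3.png

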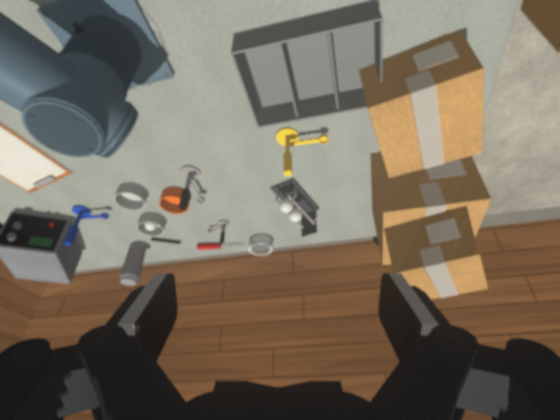

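The wrist view shows free space all round here (bench at top, boxes at right), so the 24 N was a jolt from reaching the joint end at speed. I'll push gently from now on.

```bash
python3 plan.py -0.26 0.36 0.60
```

```text
t 10.85 tcp [-0.1815  0.4237  0.672 ] gap 1.001 F [ 0.2  0.2 -0.1] z-axis [ 0.593 -0.166 -0.788]
tool-y yaw 76.65 q [ 2.073  0.552  0.187 -1.121  2.632 -0.223]
shift cm (tool axes) [ 9.44 -7.79  2.08] norm 12.41
R
 [[-0.772  0.231  0.593]
 [ 0.163  0.973 -0.166]
 [-0.615 -0.031 -0.788]]
```

```bash
python3 -m handwheel '[[[100,3.1,-2.6,0.7,0],[100,3.1,-2.6,0.7,0],[100,3.1,-2.6,0.7,0]]]'>/dev/null; python3 plan.py -0.36 0.36 0.60
```

```text
t 11.225 tcp [-0.259   0.3593  0.6042] gap 1.001 F [ 0.3 -0.1  0.3] z-axis [ 0.583 -0.155 -0.797]
tool-y yaw 75.77 q [ 2.236  0.428  0.574 -0.723  2.56   0.381]
shift cm (tool axes) [ 8.09 -2.42 -5.57] norm 10.11
R
 [[-0.774  0.246  0.583]
 [ 0.191  0.969 -0.155]
 [-0.603 -0.008 -0.797]]
```

```bash
python3 -m handwheel '[[[100,1.0,1.5,-2.2,0],[100,0.8,1.2,-2,0],[100,0.6,1,-1.6,0]]]'; python3 plan.py -0.36 0.36 0.60;  python3 -m handwheel '[[[100,0.6,1,-1.6,0],[100,0.6,1,-1.6,0]]]'; python3 plan.py -0.36 0.36 0.60
```

```text
time_s: 11.6
tcp_pos: [-0.2902, 0.3953, 0.6241]
ee_rot: [[-0.769, 0.249, 0.588], [0.198, 0.968, -0.152], [-0.608, -0.0, -0.794]]
wrist_force: [-0.2, 0.8, -0.2]
finger_gap: 1.002
t 11.6 tcp [-0.2902  0.3953  0.6241] gap 1.002 F [-0.2  0.8 -0.2] z-axis [ 0.588 -0.152 -0.794]
tool-y yaw 75.55 q [ 2.242  0.622  0.19  -0.986  2.687  0.095]
shift cm (tool axes) [ 6.14 -5.16 -1.66] norm 8.19
R
 [[-0.769  0.249  0.588]
 [ 0.198  0.968 -0.152]
 [-0.608 -0.    -0.794]]
time_s: 11.85
tcp_pos: [-0.2927, 0.404, 0.6201]
ee_rot: [[-0.774, 0.246, 0.584], [0.208, 0.969, -0.133], [-0.599, 0.018, -0.801]]
wrist_force: [0.3, -0.3, -0.2]
finger_gap: 1.001
t 11.85 tcp [-0.2927  0.404   0.6201] gap 1.001 F [ 0.3 -0.3 -0.2] z-axis [ 0.584 -0.133 -0.801]
tool-y yaw 75.75 q [ 2.242  0.626  0.187 -0.963  2.668  0.123]
shift cm (tool axes) [ 5.5  -5.96 -1.74] norm 8.29
R
 [[-0.774  0.246  0.584]
 [ 0.208  0.969 -0.133]
 [-0.599  0.018 -0.801]]
```

```bash
python3 -m handwheel '[[[100,1,2.3,-3.5,0],[100,1,2.3,-3.5,0],[100,1,2.3,-3.5,0]]]'; python3 plan.py -0.36 0.36 0.60;  python3 -m handwheel '[[[100,2.5,2.3,-3,0],[100,2.5,2.3,-3,0],[100,2.5,2.3,-3,0]]]'; python3 plan.py -0.36 0.36 0.60
```

```text
time_s: 12.22
tcp_pos: [-0.2972, 0.4338, 0.6064]
ee_rot: [[-0.783, 0.221, 0.581], [0.214, 0.973, -0.082], [-0.584, 0.06, -0.81]]
wrist_force: [-0.1, 0.4, -0.5]
finger_gap: 1.002
t 12.225 tcp [-0.2972  0.4338  0.6064] gap 1.002 F [-0.1  0.4 -0.5] z-axis [ 0.581 -0.082 -0.81 ]
tool-y yaw 77.19 q [ 2.235  0.642  0.187 -0.918  2.604  0.168]
shift cm (tool axes) [ 3.71 -8.62 -2.52] norm 9.72
R
 [[-0.783  0.221  0.581]
 [ 0.214  0.973 -0.082]
 [-0.584  0.06  -0.81 ]]
time_s: 12.6
tcp_pos: [-0.3325, 0.4702, 0.5647]
ee_rot: [[-0.795, 0.195, 0.575], [0.219, 0.975, -0.028], [-0.566, 0.103, -0.818]]
wrist_force: [0.2, -1.3, 0.1]
finger_gap: 0.995
t 12.6 tcp [-0.3325  0.4702  0.5647] gap 0.995 F [ 0.2 -1.3  0.1] z-axis [ 0.575 -0.028 -0.818]
tool-y yaw 78.7 q [ 2.257  0.698  0.187 -0.832  2.526  0.284]
shift cm (tool axes) [ -2.22 -10.92  -4.16] norm 11.89
R
 [[-0.795  0.195  0.575]
 [ 0.219  0.975 -0.028]
 [-0.566  0.103 -0.818]]
```

```bash
python3 plan.py -0.5 0.19 0.45; python3 -m handwheel '[[[100,2,-4,-1.3,0],[100,2,-4.5,-1.3,0],[100,2,-4.5,-1.3,0],[100,2,-4.5,-1.3,0]]]'; python3 plan.py -0.5 0.19 0.45
```

```text
t 12.6 tcp [-0.3325  0.4702  0.5647] gap 0.995 F [ 0.2 -1.3  0.1] z-axis [ 0.575 -0.028 -0.818]
tool-y yaw 78.7 q [ 2.257  0.698  0.187 -0.832  2.526  0.284]
shift cm (tool axes) [ 13.68 -31.78   0.54] norm 34.6
R
 [[-0.795  0.195  0.575]
 [ 0.219  0.975 -0.028]
 [-0.566  0.103 -0.818]]
time_s: 13.1
tcp_pos: [-0.4618, 0.3197, 0.5394]
ee_rot: [[-0.798, 0.2, 0.568], [0.228, 0.973, -0.023], [-0.558, 0.111, -0.822]]
wrist_force: [-0.6, -0.1, 0.4]
finger_gap: 1.003
t 13.1 tcp [-0.4618  0.3197  0.5394] gap 1.003 F [-0.6 -0.1  0.4] z-axis [ 0.568 -0.023 -0.822]
tool-y yaw 78.37 q [ 2.532  0.731  0.187 -0.703  2.647  0.642]
shift cm (tool axes) [  5.08 -14.39   5.48] norm 16.21
R
 [[-0.798  0.2    0.568]
 [ 0.228  0.973 -0.023]
 [-0.558  0.111 -0.822]]
```

```bash
python3 -m handwheel '[[[100,1.7,-4.5,1.8,0],[100,1.7,-4.5,1.8,0],[100,1.7,-4.5,1.8,0]]]'>/dev/null; python3 plan.py -0.6 0.19 0.4; python3 -m handwheel '[[[100,2,-0.3,-0.5,0],[100,3,-0.5,-0.7,0],[100,4,-0.5,-1,0]]]'>/dev/null; python3 plan.py -0.6 0.19 0.4
```

```text
t 13.475 tcp [-0.5059  0.1966  0.4487] gap 1.003 F [-1.1  0.7 -0.3] z-axis [ 0.556 -0.016 -0.831]
tool-y yaw 78.27 q [ 2.709  0.597  0.649 -0.337  2.42   1.183]
shift cm (tool axes) [10.08 -3.11 -1.18] norm 10.61
R
 [[-0.806  0.202  0.556]
 [ 0.232  0.972 -0.016]
 [-0.544  0.116 -0.831]]
t 13.85 tcp [-0.5968  0.2006  0.4185] gap 0.998 F [-1.3  0.5  0.9] z-axis [ 0.548 -0.01  -0.837]
tool-y yaw 78.55 q [ 2.753  0.855  0.237 -0.372  2.565  1.156]
shift cm (tool axes) [ 1.   -1.32  1.38] norm 2.16
R
 [[-0.813  0.197  0.548]
 [ 0.229  0.973 -0.01 ]
 [-0.535  0.117 -0.837]]
```

```bash
python3 -m handwheel '[[[100,2,-0.4,-1,0],[100,4,-1,-2.5,0],[100,4,-1,-2.5,0],[100,4,-1,-2.5,0]]]'>/dev/null; python3 plan.py -0.6 0.19 0.4; python3 -m handwheel '[[[100,4.5,-1,-2.5,0],[100,4.5,-1,-2.5,0],[100,4.5,-1,-2.5,0]]]'>/dev/null; python3 plan.py -0.6 0.19 0.4
```

```text
t 14.35 tcp [-0.6621  0.1766  0.343 ] gap 0.998 F [-0.2  0.1 -0.3] z-axis [ 0.502  0.012 -0.865]
tool-y yaw 78.83 q [ 2.81   0.959  0.187 -0.286  2.474  1.284]
shift cm (tool axes) [-7.7   3.21 -1.79] norm 8.53
R
 [[-0.843  0.192  0.502]
 [ 0.229  0.973  0.012]
 [-0.487  0.125 -0.865]]
t 14.725 tcp [-0.7124  0.1559  0.2869] gap 1.002 F [ 0.7 -0.4  1.4] z-axis [ 0.434  0.035 -0.9  ]
tool-y yaw 78.92 q [ 2.851  1.01   0.187 -0.225  2.356  1.376]
shift cm (tool axes) [-13.82   6.92  -5.19] norm 16.31
R
 [[-0.881  0.191  0.434]
 [ 0.228  0.973  0.035]
 [-0.415  0.129 -0.9  ]]
```

```bash
python3 -m handwheel '[[[100,4,-0.8,-4.5,0],[100,4,-0.8,-4.5,0],[100,4,-0.8,-4.5,0],[100,4,-0.8,-4.5,0]]]'>/dev/null; python3 plan.py -0.6 0.19 0.4
```

```text
t 15.225 tcp [-0.7505  0.1254  0.3036] gap 0.999 F [ 0.1  0.4 -0.2] z-axis [ 0.297  0.069 -0.952]
tool-y yaw 78.9 q [ 2.895  0.969  0.187 -0.181  2.255  1.441]
shift cm (tool axes) [-15.32  10.41  -4.27] norm 19.01
R
 [[-0.936  0.191  0.297]
 [ 0.22   0.973  0.069]
 [-0.276  0.13  -0.952]]
```

```bash
python3 plan.py -0.40 0.36 0.48; python3 -m handwheel '[[[100,-2.6,2.8,-2.1,0],[100,-4,3.8,-2.1,0],[100,-4,3.8,-2.1,0],[100,-4,3.8,-2.1,0],[100,-4,3.8,-2.1,0]]]'>/dev/null; python3 plan.py 0.0 0.46 0.5
```

```text
t 15.225 tcp [-0.7505  0.1254  0.3036] gap 0.999 F [ 0.1  0.4 -0.2] z-axis [ 0.297  0.069 -0.952]
tool-y yaw 78.9 q [ 2.895  0.969  0.187 -0.181  2.255  1.441]
shift cm (tool axes) [-32.49  31.81  -4.78] norm 45.72
R
 [[-0.936  0.191  0.297]
 [ 0.22   0.973  0.069]
 [-0.276  0.13  -0.952]]
t 15.85 tcp [-0.5717  0.2512  0.4864] gap 0.998 F [-1.2  0.8  0.6] z-axis [ 0.281  0.077 -0.957]
tool-y yaw 79.26 q [ 2.662  0.596  0.449 -0.268  2.298  1.139]
shift cm (tool axes) [-49.73  31.08  16.37] norm 60.88
R
 [[-0.942  0.185  0.281]
 [ 0.214  0.974  0.077]
 [-0.259  0.133 -0.957]]
```

```bash
python3 -m handwheel '[[[100,-5,3.2,1.6,0],[100,-5,3.2,1.6,0],[100,-5,3.2,1.6,0],[100,-5,3.2,1.6,0],[100,-5,3.2,1.6,0]]]'>/dev/null;  python3 -m handwheel '[[[100,-5,3.2,1.6,0],[100,-5,3.2,1.6,0],[100,-5,3.2,1.6,0],[100,-5,2.4,1.6,0],[100,-5,1.6,1.6,0]]]'>/dev/null; python3 plan.py 0.38 0.15 0.4
```

```text
t 17.1 tcp [0.0096 0.4475 0.5183] gap 1.003 F [ 0.3 -0.2  0.1] z-axis [ 0.248  0.131 -0.96 ]
tool-y yaw 79.02 q [ 1.489 -0.045  1.235 -0.245  1.79   0.057]
shift cm (tool axes) [-39.34 -23.92  16.65] norm 48.96
R
 [[-0.951  0.187  0.248]
 [ 0.224  0.966  0.131]
 [-0.215  0.18  -0.96 ]]
```

```bash
python3 -m handwheel '[[[100,-4.9,-3,2.1,0],[100,-4.9,-3,2.1,0],[100,-4.9,-3,2.1,0],[100,-4.9,-3,2.1,0],[100,-4.9,-3,2.1,0]]]'>/dev/null;  python3 -m handwheel '[[[100,-4.9,-3.5,2.1,0],[100,-4,-4.5,2.1,0],[100,-1,-5,2.1,0]]]'>/dev/null; python3 plan.py 0.40 -0.01 0.25
```

```text
t 18.1 tcp [0.3259 0.131  0.3983] gap 0.999 F [ 1.3 -0.8 -0.3] z-axis [ 0.284  0.155 -0.946]
tool-y yaw 79.45 q [-0.159 -0.423  1.796  0.2    1.505 -1.505]
shift cm (tool axes) [ -6.57 -15.35  13.95] norm 21.76
R
 [[-0.942  0.179  0.284]
 [ 0.229  0.961  0.155]
 [-0.245  0.211 -0.946]]
```

```bash
python3 plan.py 0.42 -0.4 0.45;python3 -m handwheel '[[[100,-2,-5.5,0,0],[100,-2,-5.5,0,0],[100,-2,-5.5,0,0],[100,-2,-5.5,0,0],[100,-2,-5.5,0,0]]]'>/dev/null;  python3 -m handwheel '[[[100,-2,-5.5,-1.2,0],[100,-2,-5.5,-1.2,0],[100,-2,-5.5,-1.2,0],[100,-2,-5.5,-1.2,0],[100,-2,-5.5,-1.2,0]]]'>/dev/null; python3 plan.py 0.55 -0.6 0.5
```

```text
t 18.1 tcp [0.3259 0.131  0.3983] gap 0.999 F [ 1.3 -0.8 -0.3] z-axis [ 0.284  0.155 -0.946]
tool-y yaw 79.45 q [-0.159 -0.423  1.796  0.2    1.505 -1.505]
shift cm (tool axes) [-22.31 -48.25 -10.44] norm 54.17
R
 [[-0.942  0.179  0.284]
 [ 0.229  0.961  0.155]
 [-0.245  0.211 -0.946]]
t 19.35 tcp [ 0.3951 -0.4662  0.4202] gap 1.002 F [ 1.9 -0.6 -0.2] z-axis [ 0.318  0.11  -0.942]
tool-y yaw 79.3 q [-1.254  0.262  1.132  0.349  1.743 -2.55 ]
shift cm (tool axes) [-19.75  -8.72  -4.05] norm 21.97
R
 [[-0.93   0.183  0.318]
 [ 0.228  0.967  0.11 ]
 [-0.288  0.175 -0.942]]
```

```bash
python3 -m handwheel '[[[100,-4.2,-3.4,0.3,0],[100,-4.2,-3.4,0.3,0],[100,-4.2,-3.4,0.3,0],[100,-3,-2.4,-0.5,0]]]'>/dev/null; python3 plan.py 0.55 -0.6 0.5;  python3 -m handwheel '[[[100,-2,-1.6,-1,0],[100,-2,-1.6,-1,0],[100,-2,-1.6,-1,0]]]'>/dev/null; python3 plan.py 0.55 -0.6 0.5
```

```text
t 19.85 tcp [ 0.5168 -0.628   0.4496] gap 0.999 F [ 0.  -1.1  1.5] z-axis [ 0.326  0.09  -0.941]
tool-y yaw 78.96 q [-1.169  0.773  0.23   0.39   2.059 -2.323]
shift cm (tool axes) [-3.94  4.14 -3.41] norm 6.66
R
 [[-0.926  0.189  0.326]
 [ 0.23   0.969  0.09 ]
 [-0.299  0.159 -0.941]]
t 20.225 tcp [ 0.5289 -0.6495  0.4496] gap 1.0 F [-0.4 -0.2  0.5] z-axis [ 0.361  0.052 -0.931]
tool-y yaw 78.36 q [-1.173  0.799  0.187  0.403  2.024 -2.314]
shift cm (tool axes) [-2.48  5.89 -3.67] norm 7.37
R
 [[-0.911  0.2    0.361]
 [ 0.234  0.971  0.052]
 [-0.34   0.132 -0.931]]
```

```bash
python3 plan.py 0.40 -0.05 0.28;python3 -m handwheel '[[[100,3,4,0.9,0],[100,2.5,5,0.9,0],[100,2.5,5,0.9,0],[100,2.5,5,0.9,0],[100,2.5,5,0.9,0]]]'>/dev/null;  python3 -m handwheel '[[[100,2.5,5,0.9,0],[100,2.5,5,0.9,0],[100,2.5,5,0.9,0],[100,2.5,5,0.9,0],[100,2.5,5,0.9,0]]]'>/dev/null; python3 plan.py 0.39 -0.011 0.2 88
```

```text
t 20.225 tcp [ 0.5289 -0.6495  0.4496] gap 1.0 F [-0.4 -0.2  0.5] z-axis [ 0.361  0.052 -0.931]
tool-y yaw 78.36 q [-1.173  0.799  0.187  0.403  2.024 -2.314]
shift cm (tool axes) [31.53 53.38 14.28] norm 63.62
R
 [[-0.911  0.2    0.361]
 [ 0.234  0.971  0.052]
 [-0.34   0.132 -0.931]]
t 21.475 tcp [ 0.4349 -0.1212  0.357 ] gap 0.998 F [ 0.7  1.4 -0. ] z-axis [ 0.4   -0.006 -0.916]
tool-y yaw 77.97 q [-0.743 -0.245  1.812  0.282  1.271 -2.129]
shift cm (tool axes) [12.62  8.49 12.52] norm 19.7
turn about tool z deg -10.03
shift in axes after turn [10.95 10.56 12.52]
R
 [[-0.893  0.208  0.4  ]
 [ 0.224  0.975 -0.006]
 [-0.391  0.084 -0.916]]
```

```bash
python3 -m handwheel '[[[100,2.5,2,2.5,-10],[100,2.4,2.8,3,0],[100,2.4,2.8,3,0],[100,2.4,2.8,3,0]]]'>/dev/null; python3 plan.py 0.39 -0.011 0.2 88
```

```text
t 21.975 tcp [ 0.4048 -0.0089  0.2261] gap 1.0 F [-0.2  0.3  0.1] z-axis [ 0.432 -0.027 -0.901]
tool-y yaw 87.48 q [-0.454 -0.308  2.184  0.22   0.859 -2.092]
shift cm (tool axes) [ 2.45 -0.25  1.72] norm 3.0
turn about tool z deg -0.52
shift in axes after turn [ 2.45 -0.23  1.72]
R
 [[-0.901  0.044  0.432]
 [ 0.036  0.999 -0.027]
 [-0.433 -0.008 -0.901]]
```

```bash
python3 -m handwheel '[[[100,0.6,0,2.2,0],[100,0.6,0,2.2,0],[100,0.6,0,2.2,0],[100,0.6,0,2.2,0]]]'>/dev/null; python3 plan.py 0.435 -0.0085 0.099 88
```

```text
t 22.475 tcp [ 0.4264 -0.0107  0.145 ] gap 1.003 F [ 0.4  0.4 -0.5] z-axis [ 0.458 -0.037 -0.888]
tool-y yaw 87.68 q [-0.423 -0.145  2.318  0.306  0.536 -2.188]
shift cm (tool axes) [1.35 0.35 4.47] norm 4.69
turn about tool z deg -0.32
shift in axes after turn [1.35 0.36 4.47]
R
 [[-0.888  0.041  0.458]
 [ 0.026  0.999 -0.037]
 [-0.459 -0.021 -0.888]]
```

```bash
python3 -m handwheel '[[[100,0.6,0.2,1.6,0],[100,0.6,0.2,1.6,0],[100,0.4,0.1,1.4,0],[100,0,0,0,0]]]'>/dev/null; python3 plan.py 0.435 -0.0085 0.099 88; python3 -c "
from h import *
snap('wrist','w4');snap('side','s4')
a=cv2.imread('pics/s4.png')[180:320,220:400]; cv2.imwrite('pics/s4c.png',cv2.resize(a,None,fx=4,fy=4))"
```

```text
t 22.975 tcp [ 0.4406 -0.0108  0.1055] gap 0.998 F [-0.7  0.5  0.7] z-axis [ 0.48  -0.049 -0.876]
tool-y yaw 87.53 q [-0.397 -0.031  2.373  0.43   0.344 -2.306]
shift cm (tool axes) [0.81 0.22 0.29] norm 0.89
turn about tool z deg -0.47
shift in axes after turn [0.81 0.23 0.29]
R
 [[-0.876  0.043  0.48 ]
 [ 0.022  0.999 -0.049]
 [-0.481 -0.032 -0.876]]
```

View pics/s4c.png

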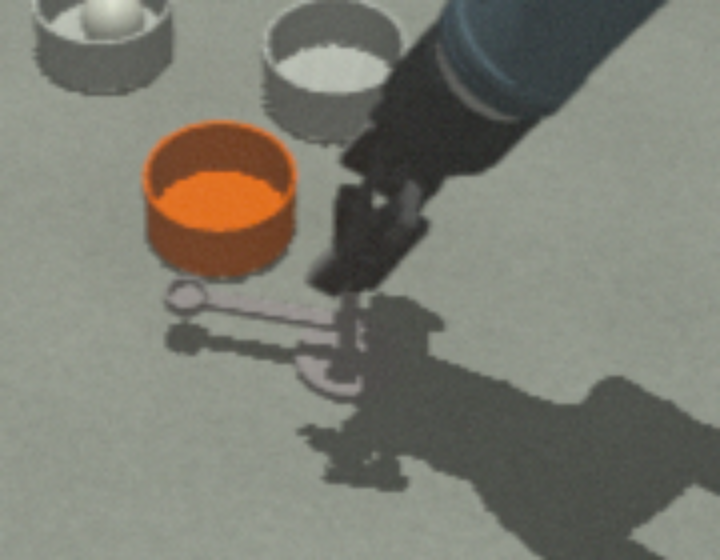

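Fingers straddle the handle at crop (350,290), and the stem and arm are clear below. I'll make a small correction, then close.

```bash
python3 -m handwheel '[[[100,0.6,0.2,0.2,0],[0,0,0,0,0],[0,0,0,0,0],[0,0,0,0,0]]]' 70; python3 -m handwheel '[[[0,0,0,0,0],[0,0,0,0,0],[0,0,0,0,0]]]'; python3 plan.py 0.435 -0.0085 0.099 88; python3 -c "
from h import *
snap('top','t5');snap('side','s5')
a=cv2.imread('pics/s5.png')[180:320,220:400]; cv2.imwrite('pics/s5c.png',cv2.resize(a,None,fx=4,fy=4))"
```

```text
time_s: 23.58
tcp_pos: [0.4377, -0.0094, 0.1039]
ee_rot: [[-0.873, 0.043, 0.485], [0.021, 0.998, -0.051], [-0.487, -0.035, -0.873]]
wrist_force: [-0.3, -0.4, -0.5]
finger_gap: 0.379
time_s: 23.95
tcp_pos: [0.4381, -0.0083, 0.1045]
ee_rot: [[-0.873, 0.044, 0.486], [0.023, 0.999, -0.049], [-0.487, -0.031, -0.873]]
wrist_force: [-1.9, 1.4, 2.8]
finger_gap: 0.223
t 23.95 tcp [ 0.4381 -0.0083  0.1045] gap 0.223 F [-1.9  1.4  2.8] z-axis [ 0.486 -0.049 -0.873]
tool-y yaw 87.49 q [-0.396 -0.035  2.385  0.453  0.332 -2.326]
shift cm (tool axes) [ 0.54 -0.02  0.33] norm 0.63
turn about tool z deg -0.51
shift in axes after turn [ 0.54 -0.01  0.33]
R
 [[-0.873  0.044  0.486]
 [ 0.023  0.999 -0.049]
 [-0.487 -0.031 -0.873]]
```

View pics/s5c.png

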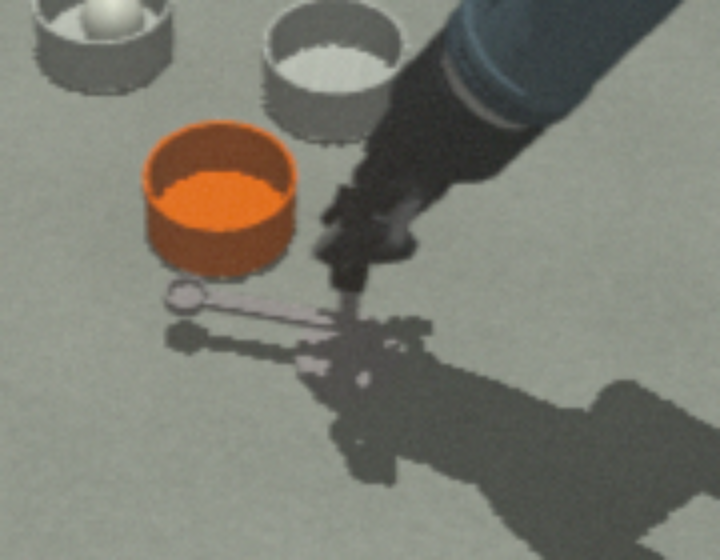

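```bash
cat > sc.py <<'E'
import sys; from h import *
from scipy.spatial.transform import Rotation as Ro
G=np.array([.427,-.0085,.115])
def T(R,p): M=np.eye(4); M[:3,:3]=R; M[:3,3]=p; return M
def tool(): s=r.read_state(); return T(s['ee_rot'],s['tcp_pos'])
def setrel():
    S=T(Ro.from_euler('z',-2.5,degrees=True).as_matrix(),G); np.save('rel.npy',np.linalg.inv(tool())@S)
def scoop(Tt=None): return (tool() if Tt is None else Tt)@np.load('rel.npy')
PK=np.array([.1,0,-.075,1]); FT=np.array([0,0,-.115,1])
def report(Tt=None):
    S=scoop(Tt); x=S[:3,0]; z=S[:3,2]
    print('grip',S[:3,3].round(4),'pocket',(S@PK)[:3].round(4),'foot',(S@FT)[:3].round(4),'yaw',np.degrees(np.arctan2(x[1],x[0])).round(2),'pitchdown',np.degrees(-np.arcsin(x[2])).round(2),'tilt',np.degrees(np.arccos(z[2])).round(2),'lean',z[:2].round(3))
def after(phi):  # tool pose after turn about tool z in place
    return tool()@T(Ro.from_euler('z',phi,degrees=True).as_matrix(),[0,0,0])
def shift(Pw,phi=0):  # shift (cm, current tool axes) to bring pocket rim centre to Pw, together with turn phi
    A=after(phi); d=np.array(Pw)-(scoop(A)@PK)[:3]; Rt=tool()[:3,:3]
    print('phi',phi,'shift now-axes',(Rt.T@d*100).round(2),'after-axes',(A[:3,:3].T@d*100).round(2),'norm',np.linalg.norm(d).round(3))
E
python3 -c "
from sc import *
setrel(); report()
for f in (-15,-20,-25): report(after(f))
for f in (60,80,90,100): report(after(f))
print(tool()[:3,:3].T@[0,0,1])
"
```

```text
grip [ 0.427  -0.0085  0.115 ] pocket [ 0.5269 -0.0129  0.04  ] foot [ 0.427  -0.0085  0.    ] yaw -2.5 pitchdown -0.0 tilt 0.0 lean [ 0. -0.]
grip [ 0.4273 -0.0097  0.1152] pocket [ 0.5257 -0.0009  0.0387] foot [ 0.4275 -0.0243  0.0012] yaw 10.53 pitchdown 1.24 tilt 7.31 lean [-0.002  0.127]
grip [ 0.4274 -0.01    0.1153] pocket [0.5247 0.0029 0.0379] foot [ 0.4285 -0.0294  0.002 ] yaw 14.83 pitchdown 2.01 tilt 9.73 lean [-0.009  0.169]
grip [ 0.4276 -0.0104  0.1155] pocket [0.5234 0.0066 0.037 ] foot [ 0.4298 -0.0344  0.003 ] yaw 19.09 pitchdown 2.95 tilt 12.13 lean [-0.019  0.209]
grip [ 0.4285 -0.0041  0.1156] pocket [ 0.5061 -0.053   0.0306] foot [0.4577 0.0418 0.0143] yaw -53.44 pitchdown 10.88 tilt 28.26 lean [-0.254 -0.399]
grip [ 0.4297 -0.0033  0.1162] pocket [ 0.4928 -0.0587  0.0236] foot [0.4756 0.0476 0.0239] yaw -69.47 pitchdown 18.93 tilt 36.58 lean [-0.398 -0.443]
grip [ 0.4304 -0.0031  0.1166] pocket [ 0.4858 -0.0594  0.0197] foot [0.4848 0.0479 0.029 ] yaw -77.49 pitchdown 23.44 tilt 40.4 lean [-0.473 -0.443]
grip [ 0.4311 -0.003   0.117 ] pocket [ 0.4788 -0.0588  0.0158] foot [0.4939 0.0462 0.0342] yaw -85.64 pitchdown 28.17 tilt 43.93 lean [-0.546 -0.428]
[-0.48726393 -0.03144017 -0.87268859]
```

```bash
python3 -m handwheel '[[[0,-0.5,0,-0.9,0],[0,-1,-0.1,-1.8,0],[0,-1,-0.1,-1.8,0],[0,-1,-0.1,-1.8,0],[0,0,0,0,0]]]' ; python3 -c "
from sc import *
report(); snap('side','s6'); snap('top','t6')
a=cv2.imread('pics/s6.png')[160:300,220:400]; cv2.imwrite('pics/s6c.png',cv2.resize(a,None,fx=4,fy=4))
S=scoop()
for t in ['s6','t6']:
    s=load(t);W=world(s); p=(S@PK)[:3]; m=(np.linalg.norm(W-p,axis=2)<.03); q=W[m]; print(t,len(q),q.mean(0).round(4) if len(q) else 0,q.min(0).round(3),q.max(0).round(3))
"
```

```text
time_s: 24.68
tcp_pos: [0.4347, -0.009, 0.1744]
ee_rot: [[-0.878, 0.043, 0.477], [0.023, 0.999, -0.048], [-0.479, -0.031, -0.877]]
wrist_force: [-0.7, -0.2, -3.3]
finger_gap: 0.223
grip [ 0.4237 -0.0091  0.185 ] pocket [ 0.5229 -0.0134  0.109 ] foot [ 0.4226 -0.009   0.07  ] yaw -2.49 pitchdown 0.56 tilt 0.56 lean [ 0.01  -0.001]
s6 147 [ 0.517  -0.012   0.1063] [ 0.492 -0.027  0.099] [0.536 0.002 0.114]
t6 96 [ 0.5166 -0.0122  0.1044] [ 0.491 -0.025  0.094] [ 0.535 -0.001  0.115]
```

View pics/s6c.png

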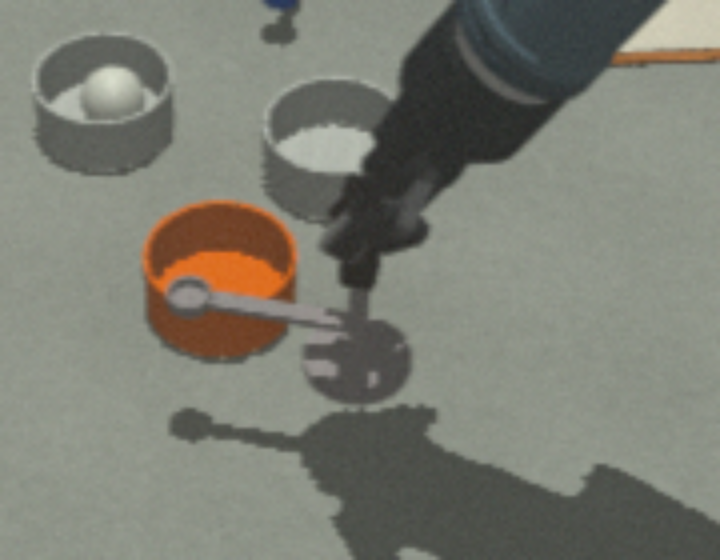

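The scoop is off the bench and upright: pocket at crop (190,295), foot at (358,360), and the camera agrees with the model to about 1 mm. Next I'll check the yellow scoop's clearance near the rack approach.

```bash
python3 -c "
from sc import *
s=load('t6');W=world(s);im=s['image'].astype(int)
m=(im[...,1]>120)&(im[...,2]>140)&(im[...,0]<100)&(W[...,1]>.15)&(W[...,1]<.45)&(W[...,0]<.45)&(W[...,0]>.25)
q=W[m];print(len(q),q.min(0).round(3),q.max(0).round(3))
h=q[q[:,2]>.1]; print('tall',len(h),h.mean(0).round(3) if len(h) else 0, h.max(0).round(3) if len(h) else 0)
report(after(-24)); u=np.array([np.cos(np.radians(18.2)),np.sin(np.radians(18.2)),0])
b=np.array([.567,.272,0]); print((b-.09*u))
shift([*(b-.09*u)[:2],.11],-8); shift([*(b-.09*u)[:2],.11],-24)
"
```

```text
483 [ 0.318  0.292 -0.007] [0.383 0.445 0.15 ]
tall 49 [0.351 0.323 0.146] [0.359 0.333 0.15 ]
grip [ 0.4229 -0.0102  0.1834] pocket [0.518  0.0062 0.1039] foot [ 0.4233 -0.033   0.0707] yaw 18.28 pitchdown 3.44 tilt 11.45 lean [-0.004  0.198]
[0.48150252 0.24388986 0.        ]
phi -8 shift now-axes [ 3.89 24.78 -3.37] after-axes [ 0.4  25.08 -3.37] norm 0.253
phi -24 shift now-axes [ 3.49 23.56 -3.37] after-axes [-6.39 22.94 -3.37] norm 0.241
```

```bash
python3 -m handwheel '[[[0,0.6,3,-0.5,-8],[0,0,3,-0.5,-8],[0,-0.5,3,-0.5,-8]]]' ; python3 -c "
from sc import *
report(); P=[.4815,.2439,.11]
for f in (-2,0,2): report(after(f))
shift(P,0)
"
```

```text
time_s: 25.15
tcp_pos: [0.4155, 0.0824, 0.1716]
ee_rot: [[-0.823, -0.323, 0.467], [-0.389, 0.92, -0.048], [-0.414, -0.221, -0.883]]
wrist_force: [0.7, -0.9, -2.6]
finger_gap: 0.226
grip [0.4052 0.0805 0.1828] pocket [0.4996 0.097  0.1025] foot [0.4048 0.0573 0.0702] yaw 18.48 pitchdown 3.95 tilt 11.68 lean [0.004 0.202]
grip [0.4053 0.0804 0.1828] pocket [0.499  0.0984 0.1021] foot [0.4055 0.0553 0.0706] yaw 20.19 pitchdown 4.35 tilt 12.61 lean [-0.001  0.218]
grip [0.4052 0.0805 0.1828] pocket [0.4996 0.097  0.1025] foot [0.4048 0.0573 0.0702] yaw 18.48 pitchdown 3.95 tilt 11.68 lean [0.004 0.202]
grip [0.4052 0.0807 0.1827] pocket [0.5001 0.0955 0.1028] foot [0.4042 0.0592 0.0698] yaw 16.78 pitchdown 3.57 tilt 10.74 lean [0.008 0.186]
phi 0 shift now-axes [-4.54 13.94 -2.21] after-axes [-4.54 13.94 -2.21] norm 0.148
```

```bash
python3 -m handwheel '[[[0,-1.1,3.5,-0.5,0],[0,-1.1,3.5,-0.5,0],[0,-1.1,3.5,-0.5,0],[0,-1,3,-0.5,0],[0,0,0,0,0]]]' ; python3 -c "
from sc import *
report(); P=[.4815,.2439,.055]
shift(P,0); snap('side','s7'); snap('top','t7')
S=scoop(); p=(S@PK)[:3]
for t in ['s7','t7']:
    s=load(t);W=world(s); m=(np.linalg.norm(W-p,axis=2)<.03); q=W[m]; print(t,len(q),q.mean(0).round(4) if len(q) else 0,q.min(0).round(3),q.max(0).round(3))
a=cv2.imread('pics/s7.png')[220:400,100:400]; b=cv2.imread('pics/t7.png')[120:270,80:280]
cv2.imwrite('pics/m7.png',np.vstack([cv2.resize(a,(600,360)),cv2.resize(b,(600,400))[:240]]))
"
```

```text
time_s: 25.78
tcp_pos: [0.3916, 0.2307, 0.1687]
ee_rot: [[-0.826, -0.333, 0.455], [-0.396, 0.917, -0.047], [-0.402, -0.219, -0.889]]
wrist_force: [-0.0, 0.0, -2.7]
finger_gap: 0.222
grip [0.3815 0.2288 0.18  ] pocket [0.4746 0.2457 0.0984] foot [0.3797 0.2052 0.0674] yaw 18.91 pitchdown 4.72 tilt 11.85 lean [0.015 0.205]
phi 0 shift now-axes [1.25 0.55 4.18] after-axes [1.25 0.55 4.18] norm 0.044
s7 210 [0.4695 0.242  0.0949] [0.446 0.229 0.084] [0.488 0.258 0.103]
t7 98 [0.4702 0.2413 0.0952] [0.447 0.228 0.085] [0.488 0.257 0.104]
```

View pics/m7.png

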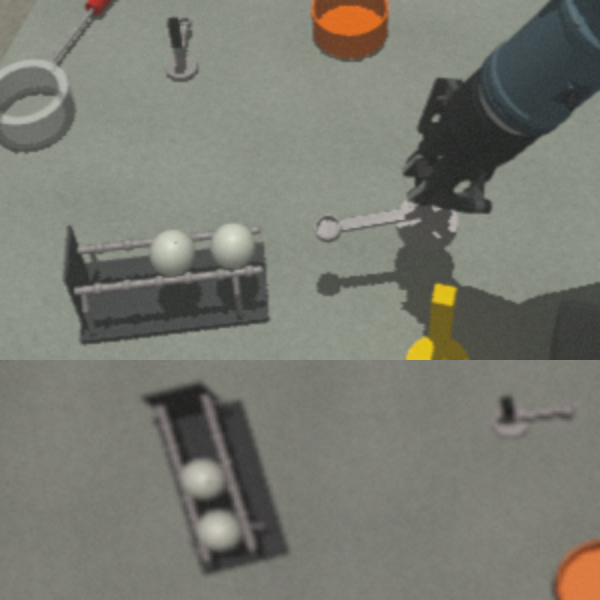

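Top half (side view): the pocket at (330,228) faces the rack's open end in line with the slot, and both balls sit on the rods. The lower half (top view) shows the open end free. The camera agrees with the model to about 1–2 mm. I'll relax the yaw a few degrees to reduce roll, then lower to insertion height.

```bash
python3 -m handwheel '[[[0,0.4,0.2,1.4,6],[0,0.4,0.2,1.4,0],[0,0.3,0.1,1.2,0],[0,0,0,0,0]]]' ; python3 -c "
from sc import *
report(); u=np.array([np.cos(np.radians(18.2)),np.sin(np.radians(18.2)),0]);v=np.array([-u[1],u[0],0]); b=np.array([.567,.272,.045])-.0015*v
for k in (.08,.06,.03,0): print(k,end=' '); shift(b-k*u)
"
```

```text
time_s: 26.38
tcp_pos: [0.3978, 0.2226, 0.1235]
ee_rot: [[-0.862, -0.235, 0.449], [-0.288, 0.956, -0.053], [-0.417, -0.176, -0.892]]
wrist_force: [-0.3, -0.3, -2.7]
finger_gap: 0.221
grip [0.3876 0.2212 0.1348] pocket [0.4821 0.232  0.0537] foot [0.3835 0.2031 0.0213] yaw 13.08 pitchdown 4.04 tilt 9.26 lean [0.035 0.157]
0.08 phi 0 shift now-axes [-0.84  1.24  1.12] after-axes [-0.84  1.24  1.12] norm 0.019
0.06 phi 0 shift now-axes [-2.65  1.39  1.94] after-axes [-2.65  1.39  1.94] norm 0.036
0.03 phi 0 shift now-axes [-5.38  1.61  3.18] after-axes [-5.38  1.61  3.18] norm 0.065
0 phi 0 shift now-axes [-8.11  1.84  4.41] after-axes [-8.11  1.84  4.41] norm 0.094
```

```bash
python3 -m handwheel '[[[0,-0.5,0.7,0.6,0],[0,-0.4,0.6,0.5,0],[0,0,0,0,0]]]' >/dev/null
cat > rk.py <<'E'
from sc import *
report(); u=np.array([np.cos(np.radians(18.2)),np.sin(np.radians(18.2)),0]);v=np.array([-u[1],u[0],0]); b=np.array([.567,.272,.045])-.0015*v
d=(scoop()@PK)[:3]-b; print('along',(d@u*1000).round(1),'lat mm',(d@v*1000).round(1),'dz',(d[2]*1000).round(1),'F',r.read_state()['wrist_force'].round(1),r.read_state()['time_s'])
for k in (.06,.03,0): print(k,end=' '); shift(b-k*u)
E
python3 rk.py
```

```text
grip [0.3989 0.2359 0.1268] pocket [0.4936 0.2465 0.0459] foot [0.395  0.2179 0.0133] yaw 12.96 pitchdown 3.95 tilt 9.18 lean [0.034 0.156]
along -77.7 lat mm 0.2 dz 0.9 F [-0.4 -0.1 -2.7] 26.75
0.06 phi 0 shift now-axes [-1.57  0.13  0.81] after-axes [-1.57  0.13  0.81] norm 0.018
0.03 phi 0 shift now-axes [-4.29  0.36  2.05] after-axes [-4.29  0.36  2.05] norm 0.048
0 phi 0 shift now-axes [-7.01  0.6   3.28] after-axes [-7.01  0.6   3.28] norm 0.078
```

```bash
python3 -m handwheel '[[[0,-1.4,0.1,0.65,0],[0,-1.4,0.1,0.65,0],[0,0,0,0,0]]]' >/dev/null; python3 rk.py;python3 -c "
from sc import *
snap('side','s8');snap('top','t8')
a=cv2.imread('pics/s8.png')[300:400,120:320]; b=cv2.imread('pics/t8.png')[140:220,110:230]
cv2.imwrite('pics/m8.png',np.vstack([cv2.resize(a,(600,300)),cv2.resize(b,(600,400))[:300]]))"
```

```text
grip [0.4315 0.2466 0.1274] pocket [0.5263 0.2575 0.0466] foot [0.4278 0.2288 0.0138] yaw 13.03 pitchdown 3.84 tilt 9.11 lean [0.032 0.155]
along -43.2 lat mm 0.4 dz 1.6 F [-0.3 -0.5 -2.2] 27.125
0.06 phi 0 shift now-axes [ 1.59 -0.14 -0.54] after-axes [ 1.59 -0.14 -0.54] norm 0.017
0.03 phi 0 shift now-axes [-1.13  0.09  0.7 ] after-axes [-1.13  0.09  0.7 ] norm 0.013
0 phi 0 shift now-axes [-3.86  0.32  1.94] after-axes [-3.86  0.32  1.94] norm 0.043
```

View pics/m8.png

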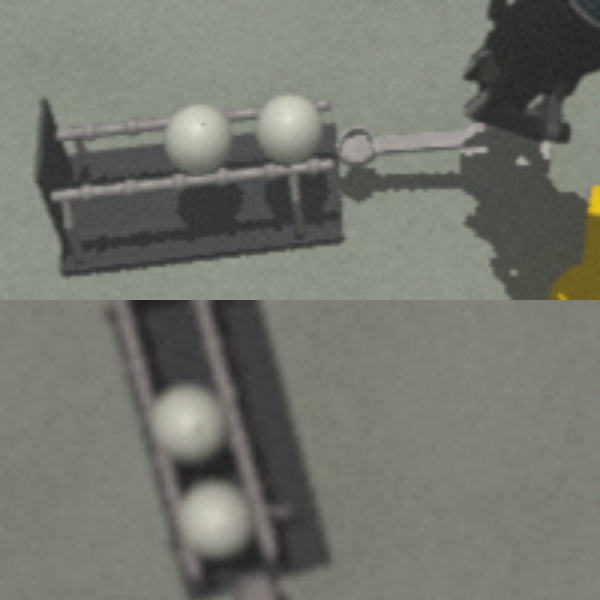

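The side view shows the pocket at (357,147) at the slot mouth, below rod height. In the top view it's at (255,585), possibly a little right of the slot centre, so I'll measure pocket, rods and ball within each camera.

Run:
```python
from sc import *
from scipy.optimize import least_squares
u=np.array([np.cos(np.radians(18.2)),np.sin(np.radians(18.2)),0]);v=np.array([-u[1],u[0],0]); b=np.array([.567,.272,0])
p=(scoop()@PK)[:3]; print('model along/lat',((p-b)@u).round(4),((p-b)@v).round(4))
for t in ['s8','t8','t0' if 0 else 'top0','side0']:
    s=load(t);W=world(s); D=W-b; A=D@u; L=D@v; Z=W[...,2]
    if t[0] in 'st' and t in('s8','t8'):
        m=(abs(A-(p-b)@u)<.022)&(abs(L)<.03)&(Z>.025)&(Z<.056)&(A<-.03); q=np.stack([A[m],L[m],Z[m]],1); print(t,'pocket',len(q),q.min(0).round(4),q.max(0).round(4),'ctr lat',np.median(q[:,1]).round(4))
    for sg in (-1,1):
        m=(abs(L-sg*.023)<.008)&(Z>.063)&(Z<.073)&(A>-.027)&(A<-.012); print(t,'rod',sg,m.sum(),np.median(L[m]).round(4) if m.sum() else '')
    for sg in (-1,1):
        m=(abs(L-sg*.023)<.008)&(Z>.064)&(Z<.073)&(A>.085)&(A<.13); print(t,'rodback',sg,m.sum(),np.median(L[m]).round(4) if m.sum() else '')
    m=(np.hypot(A,L)<.027)&(Z>.078); P=W[m]; f=least_squares(lambda q:np.linalg.norm(P-q,axis=1)-.0225,[*b[:2],.079],loss='soft_l1',f_scale=.002); d=f.x-b; print(t,'ball',f.x.round(4),'lat',(d@v).round(4),'along',(d@u).round(4))
```

```text
model along/lat -0.0452 -0.0013
s8 pocket 178 [-0.0671 -0.0148  0.0326] [-0.0307  0.0112  0.0504] ctr lat -0.002
s8 rod -1 17 -0.0224
s8 rod 1 35 0.025
s8 rodback -1 89 -0.0208
s8 rodback 1 100 0.0256
s8 ball [0.5666 0.2719 0.0787] lat 0.0 along -0.0004
t8 pocket 81 [-0.067  -0.0166  0.0351] [-0.0306  0.0117  0.0515] ctr lat -0.0019
t8 rod -1 12 -0.0223
t8 rod 1 12 0.023
t8 rodback -1 34 -0.0239
t8 rodback 1 38 0.0225
t8 ball [0.5673 0.2734 0.0793] lat 0.0013 along 0.0008
top0 rod -1 13 -0.0234
top0 rod 1 10 0.0225
top0 rodback -1 33 -0.0239
top0 rodback 1 34 0.0222
top0 ball [0.5673 0.2729 0.0792] lat 0.0008 along 0.0006
side0 rod -1 18 -0.0227
side0 rod 1 35 0.0252
side0 rodback -1 88 -0.0209
side0 rodback 1 96 0.0253
side0 ball [0.5667 0.2716 0.0788] lat -0.0002 along -0.0004
```

```bash
python3 -m handwheel '[[[0,-1.4,0.15,0.7,0],[0,-1.4,0.15,0.7,0],[0,-1,0.1,0.5,0],[0,0,0,0,0]]]' >/dev/null; python3 rk.py
```

```text
grip [0.4732 0.2605 0.1249] pocket [0.5678 0.2713 0.044 ] foot [0.4693 0.2426 0.0114] yaw 13.02 pitchdown 3.94 tilt 9.19 lean [0.034 0.156]
along 0.6 lat mm 0.6 dz -1.0 F [-0.2 -0.1 -3. ] 27.725
0.06 phi 0 shift now-axes [ 5.46 -0.54 -2.57] after-axes [ 5.46 -0.54 -2.57] norm 0.061
0.03 phi 0 shift now-axes [ 2.73 -0.31 -1.34] after-axes [ 2.73 -0.31 -1.34] norm 0.031
0 phi 0 shift now-axes [ 0.01 -0.08 -0.1 ] after-axes [ 0.01 -0.08 -0.1 ] norm 0.001
```

```bash
python3 -m handwheel '[[[0,-0.25,-0.15,-0.7,0],[0,-0.3,-0.15,-0.7,0],[0,-0.3,-0.15,-0.7,0]]]' >/dev/null; python3 rk.py | head -2; python3 -m handwheel '[[[0,-0.35,-0.18,-0.8,0],[0,-0.4,-0.18,-0.8,0],[0,-0.4,-0.18,-0.8,0]]]' >/dev/null; python3 rk.py | head -2; python3 -c "
from sc import *
snap('side','s9');snap('top','t9')
a=cv2.imread('pics/s9.png')[290:390,120:320]; b=cv2.imread('pics/t9.png')[140:220,110:230]
cv2.imwrite('pics/m9.png',np.vstack([cv2.resize(a,(600,300)),cv2.resize(b,(600,400))[:300]]))"
```

```text
grip [0.4705 0.2591 0.1482] pocket [0.565  0.2697 0.067 ] foot [0.4663 0.241  0.0347] yaw 13.01 pitchdown 4.12 tilt 9.3 lean [0.037 0.157]
along -2.6 lat mm -0.0 dz 22.0 F [-0.3 -0.2 -2.8] 28.1
grip [0.4704 0.2584 0.1778] pocket [0.5649 0.2691 0.0966] foot [0.4663 0.2404 0.0643] yaw 13.03 pitchdown 4.09 tilt 9.28 lean [0.036 0.157]
along -2.9 lat mm -0.5 dz 51.6 F [-0.4 -0.4 -3.2] 28.475
```

View pics/m9.png

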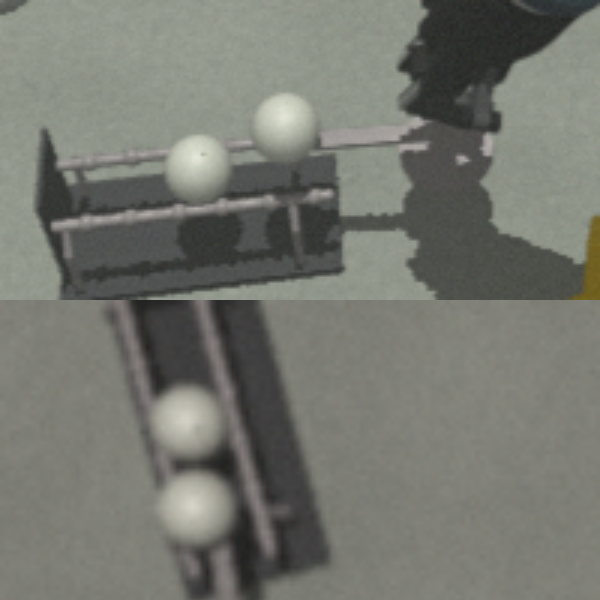

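The front ball sits in the pocket, lifted clear, at (287,127) in the side view. The back ball is still in its seat at (198,168). Lifting a bit more and retreating.

```bash
python3 -m handwheel '[[[0,-0.5,-0.2,-1,0],[0,-0.4,-0.3,-1.3,0],[0,0.3,-0.6,-1.5,0],[0,1.2,-1,-1,0],[0,1.5,-1.8,-0.8,0]]]' >/dev/null
python3 - <<'E'
from sc import *
report(); print(r.read_state()['time_s'])
for f in (6,18): report(after(f))
shift([.52,.0,.14],0); shift([.52,.0,.14],18)
s=load('t9');W=world(s); m=(np.hypot(W[...,0]-.51,W[...,1]+.13)<.09)&(W[...,2]>.03); im=s['image'].astype(int); m&=(im[...,2]>150)&(im[...,0]<90); print('orange',W[m].min(0).round(3),W[m].max(0).round(3))
E
```

```text
grip [0.4356 0.2178 0.2304] pocket [0.5302 0.2288 0.1495] foot [0.4317 0.1998 0.1169] yaw 13.13 pitchdown 3.97 tilt 9.21 lean [0.034 0.156]
29.2
grip [0.4354 0.2183 0.2303] pocket [0.5312 0.2241 0.1503] foot [0.4307 0.2061 0.116 ] yaw 7.94 pitchdown 3.17 tilt 6.53 lean [0.041 0.106]
grip [0.4352 0.2192 0.2301] pocket [0.532  0.2145 0.1512] foot [0.4306 0.2187 0.1152] yaw -2.51 pitchdown 2.28 tilt 2.31 lean [0.04  0.004]
phi 0 shift now-axes [  7.87 -21.47   1.59] after-axes [  7.87 -21.47   1.59] norm 0.229
phi 18 shift now-axes [  7.69 -20.03   1.59] after-axes [  1.12 -21.43   1.59] norm 0.215
orange [ 0.479 -0.156  0.03 ] [ 0.573 -0.061  0.053]
```

```bash
python3 -m handwheel '[[[0,0.9,-2.6,0.2,6],[0,0.7,-3.4,0.2,6],[0,0.2,-3.8,0.2,6],[0,0.1,-3.8,0.2,0],[0,0.1,-3.8,0.2,0]]]' >/dev/null
python3 - <<'E'
from sc import *
report(); print(r.read_state()['time_s'],r.read_state()['q'].round(2))
shift([.52,-.08,.14],0)
for f in (20,40,50,60,70,80): report(after(f))
E
```

```text
grip [0.4272 0.0394 0.2314] pocket [0.5244 0.0349 0.153 ] foot [0.4232 0.0393 0.1164] yaw -2.56 pitchdown 1.98 tilt 1.99 lean [0.035 0.001]
29.825 [-0.2  -0.22  2.15  0.06  0.73 -1.77]
phi 0 shift now-axes [  0.72 -11.45   1.53] after-axes [  0.72 -11.45   1.53] norm 0.116
grip [0.4272 0.041  0.2313] pocket [0.5217 0.0191 0.1525] foot [0.4282 0.0597 0.1178] yaw -20.0 pitchdown 2.77 tilt 9.36 lean [-0.008 -0.162]
grip [0.4278 0.0426 0.2315] pocket [0.5144 0.0051 0.1495] foot [0.439  0.0772 0.1224] yaw -37.15 pitchdown 6.24 tilt 18.46 lean [-0.098 -0.301]
grip [0.4282 0.0432 0.2317] pocket [ 0.5092 -0.0006  0.1472] foot [0.4463 0.0841 0.1257] yaw -45.54 pitchdown 8.87 tilt 22.89 lean [-0.157 -0.356]
grip [0.4287 0.0438 0.2319] pocket [ 0.5033 -0.0053  0.1444] foot [0.4545 0.0896 0.1296] yaw -53.82 pitchdown 12.01 tilt 27.19 lean [-0.224 -0.398]
grip [0.4293 0.0443 0.2322] pocket [ 0.4967 -0.0088  0.1412] foot [0.4633 0.0934 0.1339] yaw -62.02 pitchdown 15.6 tilt 31.31 lean [-0.296 -0.427]
grip [0.43   0.0446 0.2325] pocket [ 0.4897 -0.0109  0.1378] foot [0.4726 0.0954 0.1386] yaw -70.18 pitchdown 19.55 tilt 35.23 lean [-0.371 -0.442]
```

```bash
python3 -m handwheel '[[[0,0.1,-3.8,0.2,0],[0,0.1,-3.8,0.2,0],[0,0.1,-3.8,0.2,4],[0,0.3,-3,0.2,6],[0,0.2,-1.5,0,6]]]' >/dev/null
python3 - <<'E'
from sc import *
report(); print(r.read_state()['time_s'],r.read_state()['q'].round(2))
for f in (0,6,12,18,24): report(after(f)); shift([.495,-.215,.14],f)
E
```

```text
grip [ 0.4092 -0.123   0.228 ] pocket [ 0.5051 -0.1423  0.1502] foot [ 0.4095 -0.1084  0.114 ] yaw -16.76 pitchdown 1.99 tilt 7.32 lean [-0.002 -0.127]
30.45 [-0.8  -0.23  2.17  0.4   0.85 -2.26]
grip [ 0.4092 -0.123   0.228 ] pocket [ 0.5051 -0.1423  0.1502] foot [ 0.4095 -0.1084  0.114 ] yaw -16.76 pitchdown 1.99 tilt 7.32 lean [-0.002 -0.127]
phi 0 shift now-axes [-0.87 -7.31  0.84] after-axes [-0.87 -7.31  0.84] norm 0.074
grip [ 0.4093 -0.1226  0.2281] pocket [ 0.5036 -0.1469  0.1497] foot [ 0.4118 -0.1025  0.1148] yaw -21.97 pitchdown 2.59 tilt 10.1 lean [-0.022 -0.174]
phi 6 shift now-axes [-0.88 -6.83  0.84] after-axes [-1.59 -6.7   0.84] norm 0.069
grip [ 0.4094 -0.1221  0.2281] pocket [ 0.5017 -0.1513  0.149 ] foot [ 0.4147 -0.097   0.116 ] yaw -27.14 pitchdown 3.44 tilt 12.88 lean [-0.046 -0.218]
phi 12 shift now-axes [-0.94 -6.35  0.84] after-axes [-2.24 -6.01  0.84] norm 0.065
grip [ 0.4096 -0.1216  0.2281] pocket [ 0.4994 -0.1554  0.148 ] foot [ 0.4181 -0.0918  0.1174] yaw -32.28 pitchdown 4.52 tilt 15.64 lean [-0.074 -0.259]
phi 18 shift now-axes [-1.05 -5.88  0.84] after-axes [-2.81 -5.27  0.84] norm 0.06
grip [ 0.4098 -0.1212  0.2282] pocket [ 0.4968 -0.1593  0.1469] foot [ 0.4219 -0.087   0.1191] yaw -37.37 pitchdown 5.82 tilt 18.38 lean [-0.105 -0.297]
phi 24 shift now-axes [-1.21 -5.42  0.84] after-axes [-3.31 -4.46  0.84] norm 0.056
```

```bash
python3 -m handwheel '[[[0,-0.3,-1.5,0.2,6],[0,-0.5,-1.4,0.2,6],[0,-0.7,-1.3,0.2,6],[0,-0.9,-1.1,0.2,6],[0,0,0,0,0]]]' >/dev/null
python3 - <<'E'
from sc import *
report(); print(r.read_state()['time_s'],r.read_state()['q'].round(2))
for f in (0,6,12,18,30,40): report(after(f)); shift([.493,-.218,.09],f)
snap('side','s10'); snap('top','t10')
a=cv2.imread('pics/s10.png')[100:260,180:400]; b=cv2.imread('pics/t10.png')[120:280,220:420]
cv2.imwrite('pics/m10.png',np.hstack([cv2.resize(a,(412,300)),cv2.resize(b,(375,300))]))
E
```

```text
grip [ 0.4071 -0.1827  0.2262] pocket [ 0.4939 -0.2218  0.1451] foot [ 0.4198 -0.1488  0.117 ] yaw -37.91 pitchdown 5.67 tilt 18.32 lean [-0.11  -0.295]
31.075 [-0.95 -0.17  2.13  0.46  0.88 -2.02]
grip [ 0.4071 -0.1827  0.2262] pocket [ 0.4939 -0.2218  0.1451] foot [ 0.4198 -0.1488  0.117 ] yaw -37.91 pitchdown 5.67 tilt 18.32 lean [-0.11  -0.295]
phi 0 shift now-axes [ 2.41 -1.25  4.81] after-axes [ 2.41 -1.25  4.81] norm 0.055
grip [ 0.4074 -0.1823  0.2263] pocket [ 0.4909 -0.2253  0.1438] foot [ 0.424  -0.1446  0.1189] yaw -42.95 pitchdown 7.19 tilt 21.03 lean [-0.145 -0.328]
phi 6 shift now-axes [ 2.4  -0.77  4.81] after-axes [ 2.3  -1.01  4.81] norm 0.054
grip [ 0.4077 -0.1819  0.2264] pocket [ 0.4875 -0.2285  0.1422] foot [ 0.4287 -0.1408  0.1211] yaw -47.95 pitchdown 8.9 tilt 23.69 lean [-0.183 -0.358]
phi 12 shift now-axes [ 2.34 -0.29  4.81] after-axes [ 2.22 -0.77  4.81] norm 0.054
grip [ 0.408  -0.1816  0.2265] pocket [ 0.4839 -0.2312  0.1405] foot [ 0.4336 -0.1376  0.1234] yaw -52.91 pitchdown 10.8 tilt 26.29 lean [-0.223 -0.383]
phi 18 shift now-axes [2.22 0.18 4.81] after-axes [ 2.17 -0.51  4.81] norm 0.053
grip [ 0.4087 -0.181   0.2269] pocket [ 0.4761 -0.2355  0.1368] foot [ 0.4442 -0.1329  0.1286] yaw -62.71 pitchdown 15.1 tilt 31.33 lean [-0.309 -0.418]
phi 30 shift now-axes [1.86 1.08 4.81] after-axes [2.15 0.   4.81] norm 0.053
grip [ 0.4094 -0.1807  0.2272] pocket [ 0.4691 -0.2375  0.1333] foot [ 0.4535 -0.131   0.1333] yaw -70.83 pitchdown 19.1 tilt 35.3 lean [-0.383 -0.432]
phi 40 shift now-axes [1.42 1.75 4.81] after-axes [2.21 0.43 4.81] norm 0.053
```

View pics/m10.png

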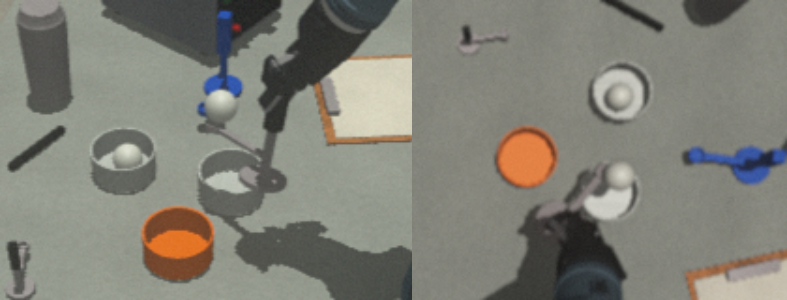

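The ball rides in the pocket above the near edge of the empty cup, at (221,105) in the side view and (620,175) in the top view. Next I'll lower it close, then tip.

```bash
python3 -m handwheel '[[[0,0.6,-0.2,1,3],[0,0.7,-0.2,1.5,3],[0,0.7,-0.2,1.5,3],[0,0.6,-0.2,1.2,3],[0,0,0,0,0]]]' >/dev/null
python3 - <<'E'
from sc import *
report(); print(r.read_state()['time_s'])
for f in (0,9,18,27,36): report(after(f)); shift([.493,-.218,.085],f)
E
```

```text
grip [ 0.41  -0.166  0.165] pocket [ 0.4897 -0.2123  0.0806] foot [ 0.431  -0.1244  0.0599] yaw -48.05 pitchdown 9.12 tilt 23.91 lean [-0.183 -0.362]
31.8
grip [ 0.41  -0.166  0.165] pocket [ 0.4897 -0.2123  0.0806] foot [ 0.431  -0.1244  0.0599] yaw -48.05 pitchdown 9.12 tilt 23.91 lean [-0.183 -0.362]
phi 0 shift now-axes [-0.76  0.06 -0.2 ] after-axes [-0.76  0.06 -0.2 ] norm 0.008
grip [ 0.4104 -0.1655  0.1652] pocket [ 0.4842 -0.2163  0.078 ] foot [ 0.4385 -0.1198  0.0635] yaw -55.47 pitchdown 12.05 tilt 27.79 lean [-0.244 -0.397]
phi 9 shift now-axes [-0.8   0.79 -0.2 ] after-axes [-0.67  0.9  -0.2 ] norm 0.011
grip [ 0.411  -0.1651  0.1655] pocket [ 0.4782 -0.2192  0.0751] foot [ 0.4465 -0.1166  0.0674] yaw -62.81 pitchdown 15.34 tilt 31.52 lean [-0.309 -0.422]
phi 18 shift now-axes [-0.95  1.5  -0.2 ] after-axes [-0.44  1.72 -0.2 ] norm 0.018
grip [ 0.4116 -0.1648  0.1658] pocket [ 0.472  -0.2211  0.0719] foot [ 0.4549 -0.1148  0.0717] yaw -70.12 pitchdown 18.94 tilt 35.09 lean [-0.376 -0.435]
phi 27 shift now-axes [-1.2   2.18 -0.2 ] after-axes [-0.08  2.48 -0.2 ] norm 0.025
grip [ 0.4122 -0.1646  0.1661] pocket [ 0.4656 -0.2219  0.0687] foot [ 0.4633 -0.1145  0.076 ] yaw -77.46 pitchdown 22.78 tilt 38.48 lean [-0.444 -0.436]
phi 36 shift now-axes [-1.56  2.81 -0.2 ] after-axes [ 0.39  3.19 -0.2 ] norm 0.032
```

```bash
python3 -m handwheel '[[[0,-0.8,0.8,-0.3,9],[0,0,0.75,0,9],[0,0,0.75,0,9],[0,0,0.75,0,6],[0,0,0,0,0]]]' >/dev/null
python3 - <<'E'
from sc import *
report(); print(r.read_state()['time_s'])
snap('side','s11'); snap('top','t11')
a=cv2.imread('pics/s11.png')[100:260,180:400]; b=cv2.imread('pics/t11.png')[120:280,220:420]
cv2.imwrite('pics/m11.png',np.hstack([cv2.resize(a,(412,300)),cv2.resize(b,(375,300))]))
E
```

```text
grip [ 0.4405 -0.1581  0.1853] pocket [ 0.4958 -0.2153  0.0889] foot [ 0.4896 -0.108   0.0942] yaw -75.49 pitchdown 21.7 tilt 37.64 lean [-0.427 -0.436]
32.425
```

View pics/m11.png

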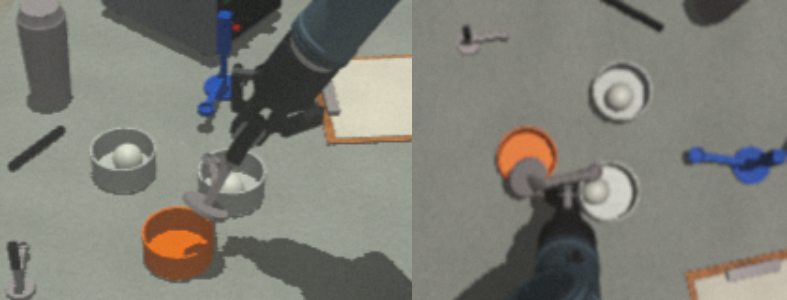

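The ball is in the empty cup, at (235,180) in the side view and (597,190) in the top view, and the pocket is empty. Returning to set the scoop down.

```bash
python3 - <<'E'
from sc import *
print((tool()[:3,:3].T@np.array([0,0,1])).round(3),(tool()[:3,:3].T@np.array([0,1,0])).round(3),r.read_state()['q'].round(2))
E
python3 -m handwheel '[[[0,1.2,-0.8,-2.2,0],[0,1.2,-0.8,-2.2,-6],[0,1,0,-1,-10],[0,0,1,0,-10],[0,0,2,0,-10]]]' >/dev/null
python3 - <<'E'
from sc import *
report(); print(r.read_state()['time_s'],r.read_state()['q'].round(2))
for f in (-45,-50): report(after(f))
shift([.535,.015,.12],-45)
E
```

```text
[-0.07   0.46  -0.885] [ 0.998  0.04  -0.058] [-0.82 -0.07  2.18  0.48  0.71 -1.16]
grip [ 0.4177 -0.1086  0.2324] pocket [ 0.4996 -0.1527  0.1489] foot [ 0.4356 -0.0692  0.1259] yaw -44.79 pitchdown 8.08 tilt 22.11 lean [-0.155 -0.343]
33.15 [-0.74 -0.22  2.16  0.37  0.84 -1.62]
grip [ 0.4167 -0.1121  0.2322] pocket [ 0.5142 -0.1209  0.1543] foot [ 0.4137 -0.1092  0.1172] yaw -6.12 pitchdown 1.64 tilt 2.05 lean [ 0.026 -0.024]
grip [ 0.4168 -0.1125  0.2322] pocket [ 0.5143 -0.1168  0.1542] foot [ 0.4132 -0.1145  0.1173] yaw -1.75 pitchdown 1.77 tilt 2.07 lean [0.031 0.018]
phi -45 shift now-axes [10.42  9.05  3.21] after-axes [ 0.97 13.76  3.21] norm 0.142
```

```bash
python3 -m handwheel '[[[0,1.6,1.6,0.2,-9.6],[0,1.3,2.2,0.2,-9.6],[0,0.9,2.5,0.2,-9.6],[0,0.5,2.6,0.2,-9.6],[0,0.2,2.6,0.2,-9.6]]]' >/dev/null
python3 - <<'E'
from sc import *
report(); print(r.read_state()['time_s'],r.read_state()['q'].round(2)); S=scoop(); print('scoop y axis',S[:3,1].round(3))
for f in (-3,0,3): report(after(f))
shift([.535,.015,.06],0)
E
```

```text
grip [0.44   0.0149 0.2248] pocket [0.5376 0.0103 0.1468] foot [0.4364 0.0127 0.1099] yaw -1.79 pitchdown 1.77 tilt 2.12 lean [0.032 0.019]
33.775 [-0.27 -0.19  2.15  0.1   0.7  -1.88]
scoop y axis [ 0.031  0.999 -0.02 ]
grip [0.4401 0.0147 0.2249] pocket [0.5375 0.0127 0.1466] foot [0.4362 0.0095 0.11  ] yaw 0.83 pitchdown 1.94 tilt 3.2 lean [0.033 0.045]
grip [0.44   0.0149 0.2248] pocket [0.5376 0.0103 0.1468] foot [0.4364 0.0127 0.1099] yaw -1.79 pitchdown 1.77 tilt 2.12 lean [0.032 0.019]
grip [0.44   0.0151 0.2248] pocket [0.5375 0.0079 0.1469] foot [0.4367 0.0158 0.1098] yaw -4.4 pitchdown 1.67 tilt 1.68 lean [ 0.029 -0.006]
phi 0 shift now-axes [4.22 0.91 7.55] after-axes [4.22 0.91 7.55] norm 0.087
```

```bash
python3 -m handwheel '[[[0,0.7,0.1,1.5,0],[0,0.8,0.1,1.7,0],[0,0.8,0.1,1.7,0],[0,0.7,0.1,1.4,0],[0,0.4,0,0.7,0]]]' >/dev/null
python3 - <<'E'
from sc import *
report(); s=r.read_state(); print(s['time_s'],s['q'].round(2),s['wrist_force'].round(1)); print((tool()[:3,:3].T@np.array([0,0,-1])).round(3))
snap('side','s12'); W=world(load('s12')); p=(scoop()@FT)[:3]
m=(np.hypot(W[...,0]-p[0],W[...,1]-p[1])<.045); q=W[m]; q=q[q[:,2]>.004]; print(np.percentile(q[:,2],[1,5,10,20]).round(4))
E
```

```text
grip [0.44   0.0176 0.1443] pocket [0.5374 0.0142 0.0661] foot [0.4361 0.0149 0.0294] yaw -0.93 pitchdown 1.9 tilt 2.34 lean [0.033 0.023]
34.4 [-0.26 -0.06  2.29  0.15  0.44 -1.95] [-0.3  0.  -2.6]
[0.458 0.055 0.887]
[0.0288 0.0345 0.036  0.0377]
```

```bash
python3 -m handwheel '[[[0,0.4,0.05,0.8,2],[0,0.4,0.05,0.8,0],[0,0.3,0.03,0.6,0]]]' >/dev/null; python3 -c "
from sc import *
report(); s=r.read_state(); print(s['time_s'],s['q'].round(2),s['wrist_force'].round(1))"; python3 -m handwheel '[[[0,0.1,0,0.2,0],[0,0,0,0,0]]]'|grep -E 'force|tcp';python3 -c "
from sc import *
report()"
```

```text
grip [0.4408 0.0175 0.119 ] pocket [0.5384 0.0121 0.041 ] foot [0.4373 0.0168 0.004 ] yaw -2.81 pitchdown 1.72 tilt 1.77 lean [0.03  0.006]
34.825 [-0.26 -0.    2.32  0.19  0.35 -1.95] [-0.2  0.2 -2.9]
tcp_pos: [0.4515, 0.0174, 0.1052]
wrist_force: [-0.5, 0.6, -1.8]
grip [0.4407 0.0174 0.116 ] pocket [0.5382 0.0121 0.038 ] foot [0.4371 0.0168 0.0011] yaw -2.8 pitchdown 1.77 tilt 1.82 lean [0.031 0.006]
```

```bash
python3 -m handwheel '[[[0,0.05,0,0.1,0],[45,0,0,0,0],[60,0,0,0,0],[100,0,0,0,0],[100,0,0,0,0]]]' ; python3 -m handwheel '[[[100,0,0,0,0],[100,0,0,0,0],[100,0,0,0,0]]]'; python3 -c "
from sc import *
snap('side','s13'); a=cv2.imread('pics/s13.png')[180:320,200:400]; cv2.imwrite('pics/s13c.png',cv2.resize(a,None,fx=4,fy=4))"
```

```text
time_s: 35.7
tcp_pos: [0.4542, 0.0167, 0.1069]
ee_rot: [[-0.884, 0.048, 0.464], [0.024, 0.998, -0.058], [-0.466, -0.04, -0.884]]
wrist_force: [0.1, 0.8, 0.5]
finger_gap: 0.988
time_s: 36.08
tcp_pos: [0.4542, 0.0166, 0.1068]
ee_rot: [[-0.884, 0.048, 0.464], [0.024, 0.998, -0.058], [-0.466, -0.04, -0.884]]
wrist_force: [0.1, -0.6, 0.3]
finger_gap: 1.002
```

View pics/s13c.png

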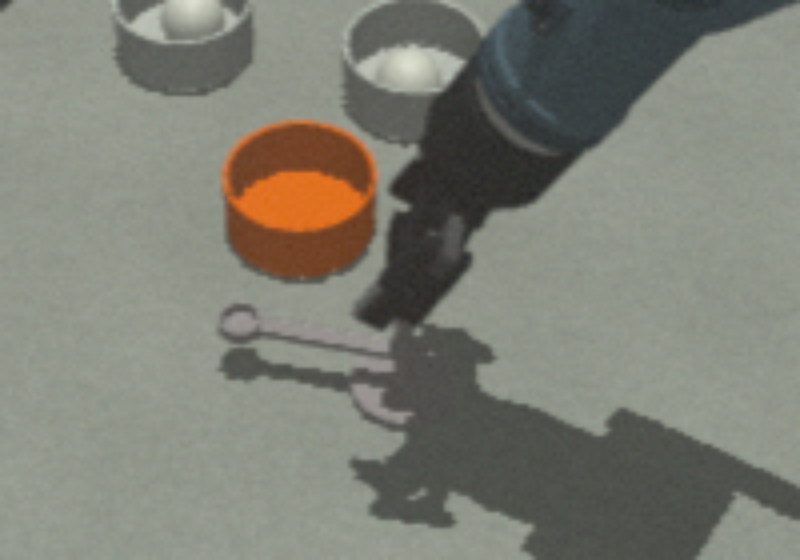

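The scoop stands on its foot, pocket at crop (240,322), and the ball shows in the cup at (408,75). Backing out along the fingers.

```bash
python3 -m handwheel '[[[100,0,0,-2,0],[100,0,0,-3,0],[100,0,0,-4,0],[100,0,0,-4,0],[100,0,0,-4,0]]]'>/dev/null; python3 -m handwheel '[[[100,1,0,-4,0],[100,0,0,-3,0],[100,0,0,0,0],[100,0,0,0,0],[100,0,0,0,0]]]'
python3 - <<'E'
from h import *
s=snap('side','s14');t=snap('top','t14')
a=s['image'][80:420,80:400]; b=t['image'][100:280,100:380]
cv2.imwrite('pics/m14.png',np.hstack([cv2.resize(a,(400,425)),cv2.resize(b,(400,257)).repeat(1,0) if 0 else cv2.copyMakeBorder(cv2.resize(b,(400,257)),0,168,0,0,cv2.BORDER_CONSTANT)]))
for n,d in (('side',s),('top',t)):
    W=world(d)
    m=(np.hypot(W[...,0]-.44,W[...,1]-.017)<.03)&(W[...,2]>.13)&(W[...,2]<.155); print(n,'handle top',m.sum(),W[m].mean(0).round(4) if m.sum() else '')
    m=(np.hypot(W[...,0]-.44,W[...,1]-.017)<.03)&(W[...,2]>.05)&(W[...,2]<.13); print(n,'handle side',m.sum(),W[m].mean(0).round(4) if m.sum() else '')
    m=(np.hypot(W[...,0]-.538,W[...,1]-.012)<.018)&(W[...,2]>.02)&(W[...,2]<.06); print(n,'pocket',m.sum(),W[m].mean(0).round(4) if m.sum() else '')
    m=(np.hypot(W[...,0]-.474,W[...,1]+.241)<.04)&(W[...,2]>.02)&(W[...,2]<.08); print(n,'ball',m.sum(),W[m].mean(0).round(4) if m.sum() else '', W[m].max(0).round(3) if m.sum() else '')
    m=(np.hypot(W[...,0]-.624,W[...,1]-.291)<.03)&(W[...,2]>.09); print(n,'back ball',m.sum(),W[m].mean(0).round(4))
E
```

```text
time_s: 37.38
tcp_pos: [0.3293, 0.0315, 0.3188]
ee_rot: [[-0.886, 0.048, 0.462], [0.024, 0.998, -0.059], [-0.464, -0.041, -0.885]]
wrist_force: [-1.1, -0.2, -0.0]
finger_gap: 1.003
side handle top 103 [0.4374 0.0185 0.1417]
side handle side 186 [0.4375 0.0226 0.0975]
side pocket 109 [0.537  0.0113 0.0363]
side ball 127 [ 0.4737 -0.2161  0.0439] [ 0.495 -0.203  0.054]
side back ball 266 [0.6213 0.2945 0.0963]
top handle top 58 [0.4386 0.0149 0.1439]
top handle side 13 [0.4342 0.0076 0.0952]
top pocket 68 [0.5368 0.0117 0.0362]
top ball 159 [ 0.4736 -0.2199  0.043 ] [ 0.496 -0.202  0.055]
top back ball 138 [0.6225 0.2897 0.0967]
```

View pics/m14.png

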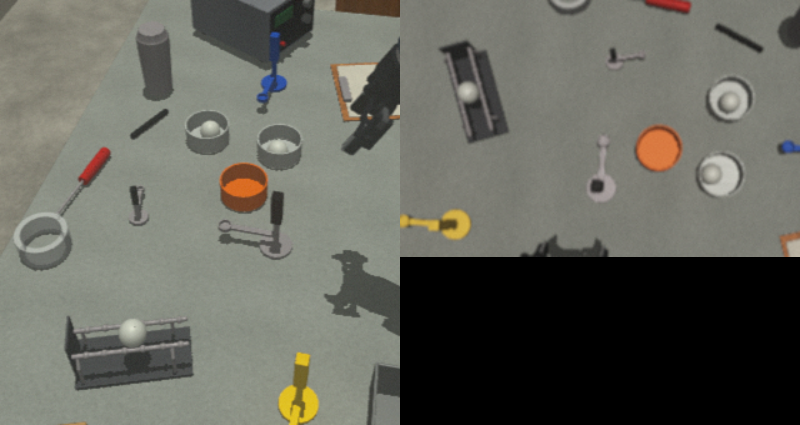

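The scoop stands upright (side view (277,245)) and is let go, and the gripper is clear. The ball is in the cup at (279,147), and the back ball is still on the rack at (133,333). Handing in.

```bash
python3 -c "
from h import *
print(r.finish_job())"
```

```text
the job is handed in; nothing more can be done
None
```

The job is done and handed in at about 37.5 s of the 64 s. The front ball is in the empty parts cup, tipped in from the scoop held about 4 cm above the cup's rim. The fingers never touched the ball.

**How it went:** The moves can't tilt the tool directly, so I pushed the arm against its reach limits until the gripper stayed tilted by about 25–29°. I gripped the scoop upright with that tilt, slid the pocket under the front ball and lifted it. Over the cup, turning about the tilted tool axis tipped the scoop to about 38° and the ball rolled in.

**Last checks (side and top cameras):**
- **Tipped ball:** it rests inside the cup, with its top about 54 mm above the bench.
- **Back ball:** it is still in its seat on the rack.
- **Scoop:** it stands upright and released at about (0.438, 0.017), roughly 3 cm from where it started, with its pocket at the expected height.
- **Robot:** the open gripper is well clear of everything and the wrist force is near zero.

**Doubtful points:**
- **Joint ends:** while I was setting the tilt, joint 3 sat against its lower end at 0.187 (one reading 0.186; the listed limit is 0.19) and joint 2 read −0.912 (listed −0.91). Both match the listed limits only after rounding, so I can't rule out that they count as passing the range.
- **Jolt:** one joint-end contact gave about a 35 N jolt at the wrist in free air, well under the 120 N limit.

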